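Nest the measuring cups in the latched brownie tin

ROBOT

A 6-joint arm with a two-finger parallel gripper is mounted at the origin on the work surface. World frame = base frame: x ahead of the robot, y to its left, z up, the work surface at z = 0. Lengths are in m, angles in rad, forces in N, time in s.
With the tool pointing down it reaches from about 0.4 to 0.825 m from the base axis. Payload 7 kg.
Tool frame: the origin (TCP) lies at the very end of the fingers, on their centre line; the grasp point (between the pads) lies arm.grip_point_offset behind it (arm.grip_point_offset is the distance from the TCP to the grasp point, in m); z points along the fingers, y is the line along which they close (so a half turn about z gives the same grasp; the last joint's range is limited). The gripper opens to 88 mm and grips with 3 to 60 N. Pads are 19 mm wide; open, the fingers measure 130 mm over their backs; the gripper's body (78 mm by 193 mm) begins 47 mm behind the grasp point.
Start: joints at [1.458, 0.359, 0.012, 0, -1.224, -0.288], TCP at [0.263, 0.621, 0.227] pointing down, gripper open.
Joint ranges: [-3.07, 3.07], [-1.43, 2.12], [-1.02, 1.25], [-3.03, 1.67], [-3.05, -0], [-3.03, 3.03]. Speed limits (rad/s): [2.39, 2.39, 3.01, 3.14, 3.14, 3.14].

INTERFACE

Orientations are given as [roll, pitch, yaw] about the fixed x, y, z axes, in that order (R = Rz(yaw) Ry(pitch) Rx(roll)).
In Python, from station import arm gives the robot as it stands.
- The arm moves only by the shell command python3 -m crank 'ROWS' [OPENING] [FORCE]. ROWS is JSON, a list of rows, each an object of numbers: "dx", "dy", "dz": the shift along the tool's x, y, z in cm; "wx", "wy", "wz": the turn, a rotation vector about the tool's x, y, z in degrees. A call has exactly 10 rows; each row is the pose to reach, as a shift and turn from the pose commanded when the call began, along the tool's axes at that moment; what a row does not reach only later rows make up. A row lasts 1/8 s, in which the tool goes at most 62.5 mm and 10.7 degrees, less where a joint would pass 70% of its speed; a pose out of reach is approached as far as the arm can. A call with a gripper value outside its range is refused whole. OPENING is the finger opening in cm, from 0 to 8.76, set as the call begins (- or left out, the last holds). The fingers move at their own pace and stop on an object; FORCE is the grip in N (left out, the last holds). Time passes only in rows, so rows that repeat a pose let the fingers close, or fill a call up. It gives the time, the measured TCP pose, the force, the opening and the grip force at its end, in the units of the state.
- arm.get_state(): the state, without advancing time (a new reading comes with each control period).
- arm.grab_frame(name): name is "scene" or "top" or "wrist"; returns the picture (480x640x3 uint8, red, green, blue); there is no depth.
- arm.calibration(name): a dict with "fx", "fy", "cx", "cy" (pixels), "world_from_camera" (4x4, takes a point from camera to world coordinates). Camera axes: x right, y down, z forward; pixel columns grow to the right and rows downward; lengths in m; the calibration is good to about 2 mm. A picture is of the moment at which its call begins: read the wrist's pose just before it. calibration takes no time and is no camera call; for the wrist camera it gives the pose at the moment of the call.
- arm.job_done(): hands the job in; it is judged then, once.
Trained networks look in the newest picture that a camera, given by its name, has taken for a name from the list of things; names that differ only in an ending like _2 or _b are one class to them, and where a whole thing is asked for, a point or a joint stands for the part that bears it (a point fixed in the world has none). Each returns a list of dicts, best first, with "confidence" (0 to 1); they miss things now and then, are a little off and sometimes report something else, mostly with a low value. They report only what shows in the picture. A call takes as long as a camera call. They do not tell look-alikes from the thing itself.
- arm.find_in(camera, query): "centre" ([x, y, z] in m, in world coordinates, good to about 4 mm: the middle of the surface that is visible of it).
- arm.masks_of(camera, query): "pixels" (480x640 bool, what is visible of it).
- arm.mark_of(camera, query): "centre" ([x, y, z] in m, in world coordinates, good to about 4 mm: a listed point, or the origin of a listed thing).
The state is a dict: "t": time; "q": joint angles; "qd": joint speeds; "joint_efforts": joint torques, N m; "eef_pos": TCP position; "ee_rot": TCP orientation; "force": force on the tool from outside, world axes, zero at the start; "moment": the same for the moment, N m; "width": finger opening in m; "gripper_force": force on a finger pad.
Only numpy, scipy, OpenCV 4.12 (cv2) and the standard library are available. Lean on these libraries where they do the work, as an engineer would, in place of code of your own. Each camera call takes 0.05 s, during which the arm holds its last target. There are 200 camera calls.

TASK

Put the measuring cups from the turntable away in the brownie tin: slide a fingertip along the black rail on its front until it drops into the hidden recess, press the catch there fully down, and slide the cover wide open. Then stand the cups that are there in the tin, largest first, each smaller one upright inside the next larger, and slide the cover fully shut over them. Do not push the ramekin or the little jar away or knock the ramekin over.

Things in the scene. Friction and masses are not known exactly. Their poses are not given: they have to be found in the camera images.
- tin: Square aluminium brownie tin fixed to the shelf floor, 200 x 200 mm, 70 mm high, walls and floor 3 mm thick. Origin: centre of its underside; z up; its +x points away from the robot, the way the cover opens. A black rail runs along its robot side.
- rail_mid (a point): Middle of the flat top of the black rail, 80 mm above the shelf floor, axes as the tin's (at the tin's x = -135 mm, y = 0). Rail: 40 mm wide, 216 mm long along y: six sections of 36 mm that look alike, middles at y = -90, -54, -18, 18, 54, 90 mm. One, different each time and not to be seen, is a light flap as wide as the rail, over a recess with the catch.
- catch (a joint): Cover catch in the recess: 0 up, cover locked; 0.007 (m) fully down, cover free. The flap over it sinks 9 mm under about 1 N (a shut fingertip sliding on the rail loses support once wholly over it), then meets the catch, which moves down 7 mm more against 5 N friction (about 6 N with the flap) and stays where left; the flap springs back.
- cover (a joint): Sliding cover of the tin, 4 mm thick, top 74 mm above the shelf floor: 0 = fully shut, grows to 0.17 (m) as it slides along the tin's +x; 2 N friction, no spring, stays where left, locked while the catch is up. Shut, it spans x = -118 to +100 mm of the tin; fully open, the tin is clear from its x = -97 to +52 mm.
- cover_grip (a point): Middle of the cover's upright black bar handle, 92 mm above the shelf floor. Bar: 12 mm thick along the tin's x, 70 mm long along its y, from 74 to 104 mm above the shelf floor. Cover shut, it is at x = -45 mm, y = 0 of the tin; it moves with the cover.
- ramekin: Small yellow ceramic bowl, 72 mm across, 42 mm high, loose on the turntable, a bystander. Origin: centre of its underside.
- pepper: Small loose jar, 40 mm across, 85 mm high, on the turntable, a bystander. Origin: centre of its underside.
- turntable: White plastic disc, 390 mm across, on which the cups start; origin under its centre on the shelf floor, its top 14 mm above. It is fixed and does not turn.
- cup0: Stainless measuring cup, largest of four (may be absent), straight sides: outer diameter 84 mm, 34 mm high, wall 2.5, floor 3. Origin: centre of underside, z up. Level bar handle, 12 mm wide, 5 thick, top flush with the rim, along the cup's -x out to 84 mm from the axis.
- cup1: Stainless measuring cup, second largest of four (may be absent), straight sides: outer diameter 68 mm, 39 mm high, wall 2.5, floor 3. Origin: centre of underside, z up. Level bar handle, 12 mm wide, 5 thick, top flush with the rim, along the cup's -x out to 76 mm from the axis. Nested, it stands on the larger cup's floor, its handle clear above the larger cup's.
- cup2: Stainless measuring cup, second smallest of four (may be absent), straight sides: outer diameter 54 mm, 44 mm high, wall 2.5, floor 3. Origin: centre of underside, z up. Level bar handle, 12 mm wide, 5 thick, top flush with the rim, along the cup's -x out to 69 mm from the axis. Nested, it stands on the larger cup's floor, its handle clear above the larger cup's.
- cup3: Stainless measuring cup, smallest of four (may be absent), straight sides: outer diameter 40 mm, 49 mm high, wall 2.5, floor 3. Origin: centre of underside, z up. Level bar handle, 12 mm wide, 5 thick, top flush with the rim, along the cup's -x out to 62 mm from the axis. Nested, it stands on the larger cup's floor, its handle clear above the larger cup's.
Things that resemble listed ones, but are neither listed nor needed, are in the scene too. Leave any purple or red look-alike of the cup2 alone. Leave any pink look-alike of the cup1 alone.

How it is judged:
On the way, in this order (a step that is already met when the one before it is completed fails the run):
1. the hidden catch is pressed down (value of joint catch above 0.0055 m), for 0.1 s.
2. the cover is slid open (value of joint cover above 0.14 m), for 0.2 s.
3. the largest cup (if present) stands in the tin (x of cup0 in the frame of tin between -0.095 and 0.095 m and y of cup0 in the frame of tin between -0.095 and 0.095 m and z of cup0 in the frame of tin below 0.03 m and angle between cup0's own z axis and vertical below 0.1 rad), for 0.2 s.
4. the second largest cup (if present) stands in the tin, nested in the larger ones present (x of cup1 in the frame of tin between -0.095 and 0.095 m and y of cup1 in the frame of tin between -0.095 and 0.095 m and z of cup1 in the frame of tin below 0.03 m and angle between cup1's own z axis and vertical below 0.1 rad and horizontal distance between cup1 and cup0 below 0.0075 m and z of cup1 in the frame of cup0 between 0.001 and 0.006 m), for 0.2 s.
5. the second smallest cup (if present) stands in the tin, nested in the larger ones present (x of cup2 in the frame of tin between -0.095 and 0.095 m and y of cup2 in the frame of tin between -0.095 and 0.095 m and z of cup2 in the frame of tin below 0.03 m and angle between cup2's own z axis and vertical below 0.1 rad and horizontal distance between cup2 and cup0 below 0.0145 m and z of cup2 in the frame of cup0 between 0.001 and 0.009 m and horizontal distance between cup2 and cup1 below 0.0065 m and z of cup2 in the frame of cup1 between 0.001 and 0.006 m), for 0.2 s.
6. the smallest cup (if present) stands in the tin, nested in the larger ones present (x of cup3 in the frame of tin between -0.095 and 0.095 m and y of cup3 in the frame of tin between -0.095 and 0.095 m and z of cup3 in the frame of tin below 0.03 m and angle between cup3's own z axis and vertical below 0.1 rad and horizontal distance between cup3 and cup0 below 0.0215 m and z of cup3 in the frame of cup0 between 0.001 and 0.012 m and horizontal distance between cup3 and cup1 below 0.0135 m and z of cup3 in the frame of cup1 between 0.001 and 0.009 m and horizontal distance between cup3 and cup2 below 0.0065 m and z of cup3 in the frame of cup2 between 0.001 and 0.006 m), for 0.2 s.
At the end, for the whole second after the job is handed in: All cups present stand upright (within 0.1 rad) and at rest in the tin, each on the floor of the next larger one present, and the cover is shut to within 6 mm (all of step 3 and all of step 4 and all of step 5 and all of step 6 and value of joint cover below 0.006 m and linear speed of each of cup0, cup1, cup2, cup3 below 0.02 m/s); the robot touches nothing.
It fails at once if the ramekin is shoved more than 10 cm or tipped over (distance of ramekin from where it was at the start of the episode above 0.1 m or angle between ramekin's own z axis and vertical above 0.7 rad).
It fails at once if the jar is shoved more than 10 cm (distance of pepper from where it was at the start of the episode above 0.1 m).
Of cup0, cup1, cup2, cup3 only 3 to 4 are there at a start; the rules pass over those that are not, and their reading is None.
At some moment in a run one of cup0, cup1, cup2, cup3 may be knocked a few centimetres aside while the robot is not near it.
It also fails if it takes over 200 s, if anything falls off the work surface, if the arm or the gripper's body presses on something with over 40 N, if the wrist force passes 120 N, or if a joint passes its speed limit or range.

## Working session

There is one attempt and no reset: what is moved stays moved. The work goes in short steps, Python scripts to look and compute and a shell command to move; the robot and the scene stay as the last step left them, time stands still between calls to the robot, and variables do not carry over. Pictures are saved under pics/ and viewed, at most 14 in all, crops included, and the job is handed in when it is done.

```bash
ls; mkdir -p pics; python3 - <<'E'
from station import arm
import cv2, numpy as np
print(arm.grip_point_offset); s=arm.get_state(); print(s['t'],s['eef_pos'],s['ee_rot'],s['width'])
for c in ['scene','top']:
    im=arm.grab_frame(c); cv2.imwrite(f'pics/{c}0.png',im[:,:,::-1])
    for n in ['tin','rail_mid','cover_grip','ramekin','pepper','turntable','cup0','cup1','cup2','cup3']:
        print(c,n,[(np.round(d['centre'],3).tolist(),round(d['confidence'],2)) for d in arm.mark_of(c,n)])
E
```

```text
pics
0.0188
0.0 [0.26318644 0.62104199 0.22563628] [ 3.13996870e+00 -1.57205713e-04 -4.00914914e-01] 0.08746512966116475
scene tin [([0.56, -0.178, -0.005], 0.57), ([0.51, -0.184, 0.092], 0.39)]
scene rail_mid [([0.422, -0.174, 0.08], 0.73)]
scene cover_grip [([0.511, -0.182, 0.091], 0.62), ([0.561, -0.18, 0.001], 0.47)]
scene ramekin [([0.632, 0.194, 0.012], 0.74), ([0.557, 0.097, 0.012], 0.57)]
scene pepper [([0.704, 0.253, 0.012], 0.89)]
scene turntable [([0.545, 0.247, -0.002], 0.61)]
scene cup0 [([0.265, 0.208, 0.001], 0.9), ([0.641, 0.311, 0.009], 0.89), ([0.474, 0.154, 0.014], 0.81), ([0.63, 0.191, 0.009], 0.74), ([0.473, 0.322, 0.011], 0.7), ([0.757, -0.085, 0.002], 0.67), ([0.789, -0.268, 0.002], 0.67), ([0.284, 0.376, -0.0], 0.58)]
scene cup1 [([0.265, 0.208, 0.001], 0.9), ([0.641, 0.311, 0.009], 0.89), ([0.474, 0.154, 0.014], 0.81), ([0.63, 0.191, 0.009], 0.74), ([0.473, 0.322, 0.011], 0.7), ([0.757, -0.085, 0.002], 0.67), ([0.789, -0.268, 0.002], 0.67), ([0.284, 0.376, -0.0], 0.58)]
scene cup2 [([0.265, 0.208, 0.001], 0.9), ([0.641, 0.311, 0.009], 0.89), ([0.474, 0.154, 0
[... 1007 characters left out ...]
5], 0.62)]
top cup1 [([0.259, 0.212, -0.001], 0.93), ([0.751, -0.084, 0.002], 0.91), ([0.476, 0.158, 0.014], 0.87), ([0.635, 0.31, 0.014], 0.86), ([0.634, 0.187, 0.014], 0.84), ([0.788, -0.267, -0.004], 0.83), ([0.279, 0.377, 0.005], 0.62)]
top cup2 [([0.259, 0.212, -0.001], 0.93), ([0.751, -0.084, 0.002], 0.91), ([0.476, 0.158, 0.014], 0.87), ([0.635, 0.31, 0.014], 0.86), ([0.634, 0.187, 0.014], 0.84), ([0.788, -0.267, -0.004], 0.83), ([0.279, 0.377, 0.005], 0.62)]
top cup3 [([0.259, 0.212, -0.001], 0.93), ([0.751, -0.084, 0.002], 0.91), ([0.476, 0.158, 0.014], 0.87), ([0.635, 0.31, 0.014], 0.86), ([0.634, 0.187, 0.014], 0.84), ([0.788, -0.267, -0.004], 0.83), ([0.279, 0.377, 0.005], 0.62)]
```

View pics/top0.png

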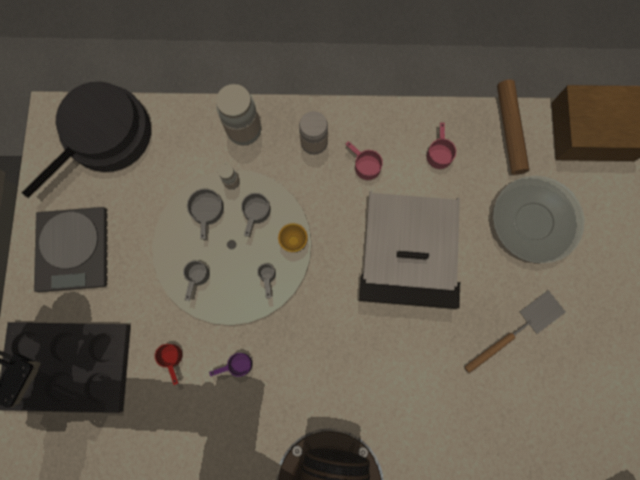

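View pics/scene0.png

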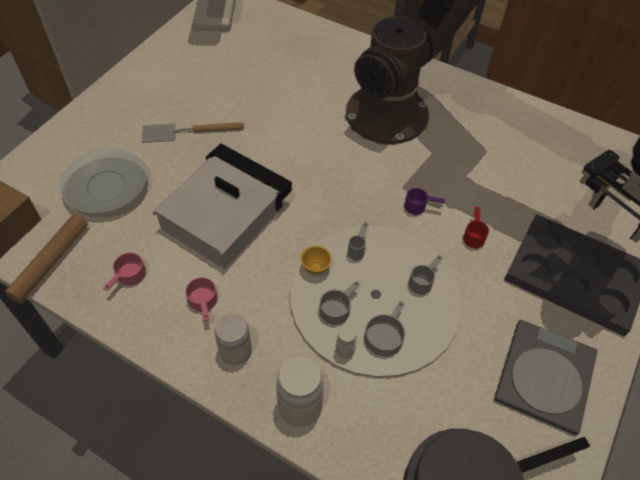

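The top view shows all four grey cups on the turntable: cup0 (206,206), cup1 (256,209), cup2 (196,272) and cup3 (267,272). The jar is at (230,177) and the ramekin at (293,238). The look-alikes are all off the turntable: pink (368,165) and (441,152), red (169,355), purple (239,364). I choose the four stainless ones. The tin is at (412,245), with its rail at (410,290). Next I'll write helpers and move above the rail.

```bash
cat > h.py <<'E'
from station import arm
import cv2, numpy as np
from scipy.spatial.transform import Rotation as Rn
def go(*tg):
    """targets (x,y,z,yawdeg), tool down -> shifts in the crank's units from the present pose"""
    s=arm.get_state(); R=Rn.from_euler('xyz',s['ee_rot'])
    for x,y,z,w in tg:
        d=R.inv().apply(np.array([x,y,z])-s['eef_pos'])*100
        v=(R.inv()*Rn.from_euler('xyz',[180,0,w],degrees=True)).as_rotvec(degrees=True)
        print('go',np.round(d,2),np.round(v,1))
def st():
    s=arm.get_state(); print('t',round(s['t'],2),'pos',np.round(s['eef_pos'],4),'rot',np.round(np.degrees(s['ee_rot']),2),'F',np.round(s['force'],1),'w',round(s['width'],4),'gf',round(s['gripper_force'],1)); return s
def ray(c,px,z,cal=None):
    """pixels (n,2) -> world points on plane z"""
    k=cal or arm.calibration(c); T=np.array(k['world_from_camera']); p=np.atleast_2d(px).astype(float)
    d=np.c_[(p[:,0]-k['cx'])/k['fx'],(p[:,1]-k['cy'])/k['fy'],np.ones(len(p))]@T[:3,:3].T
    return T[:3,3]+d*((z-T[2,3])/d[:,2])[:,None]
def proj(c,P,cal=None):
    k=cal or arm.calibration(c); T=np.linalg.inv(np.array(k['world_from_camera'])); q=np.atleast_2d(P)@T[:3,:3].T+T[:3,3]
    return np.c_[k['fx']*q[:,0]/q[:,2]+k['cx'],k['fy']*q[:,1]/q[:,2]+k['cy']]
def grab(c,name=None):
    cal=arm.calibration(c); im=arm.grab_frame(c)
    if name: cv2.imwrite(f'pics/{name}.png',im[:,:,::-1])
    return im,cal
def marks(c,n): return [(np.round(d['centre'],4),round(d['confidence'],2)) for d in arm.mark_of(c,n)]
E
python3 -c "
from h import *
go((.46,.2,.26,-60),(.43,-.17,.26,-93.5))
for c in ['top','wrist']: k=arm.calibration(c); print(k['fx'],np.round(k['world_from_camera'],3).tolist())"
```

```text
go [34.55 31.14 -3.35] [-0.  0. 37.]
go [46.22 66.37 -3.35] [ 0.   0.  70.5]
505.29821244473817 [[0.018, -0.981, 0.191, 0.292], [-1.0, -0.016, 0.011, 0.02], [-0.008, -0.191, -0.982, 1.215], [0.0, 0.0, 0.0, 1.0]]
410.562633390883 [[-0.39, -0.884, -0.258, 0.333], [-0.921, 0.374, 0.109, 0.591], [-0.0, 0.28, -0.96, 0.385], [0.0, 0.0, 0.0, 1.0]]
```

```bash
python3 -m crank '[{"dx":6,"dy":5,"dz":-3,"wz":8},{"dx":11,"dy":9,"dz":-3,"wz":15},{"dx":17,"dy":14,"dz":-3,"wz":22},{"dx":23,"dy":19,"dz":-3,"wz":30},{"dx":29,"dy":25,"dz":-3,"wz":35},{"dx":34.5,"dy":31,"dz":-3.3,"wz":40},{"dx":36,"dy":37,"dz":-3.3,"wz":45},{"dx":38,"dy":43,"dz":-3.3,"wz":52},{"dx":40,"dy":49,"dz":-3.3,"wz":60},{"dx":42,"dy":55,"dz":-3.3,"wz":65}]' 0; python3 -c "
from h import *
st();go((.43,-.17,.26,-93.5))"
```

```text
t 1.1 pos [0.2634 0.6215 0.2266] rot [-180.      0.    -22.96] F [ 0.2  0.9 -0.5] w 0.0876 gf 0.0
go [46.22 66.37 -3.35] [ 0.   0.  70.5]$[0]: bad value
```

```bash
python3 -m crank '[{"dx":6,"dy":5,"dz":-3,"wx":0,"wy":0,"wz":8},{"dx":11,"dy":9,"dz":-3,"wx":0,"wy":0,"wz":15},{"dx":17,"dy":14,"dz":-3,"wx":0,"wy":0,"wz":22},{"dx":23,"dy":19,"dz":-3,"wx":0,"wy":0,"wz":30},{"dx":29,"dy":25,"dz":-3,"wx":0,"wy":0,"wz":35},{"dx":34.5,"dy":31,"dz":-3.3,"wx":0,"wy":0,"wz":40},{"dx":36,"dy":37,"dz":-3.3,"wx":0,"wy":0,"wz":45},{"dx":38,"dy":43,"dz":-3.3,"wx":0,"wy":0,"wz":52},{"dx":40,"dy":49,"dz":-3.3,"wx":0,"wy":0,"wz":60},{"dx":42,"dy":55,"dz":-3.3,"wx":0,"wy":0,"wz":65}]' 0; python3 -c "
from h import *
st();go((.43,-.17,.26,-93.5))"
```

```text
t: 2.35
eef_pos: [0.4379, 0.0377, 0.2598]
ee_rot: [-3.141, 0.0, -1.538]
force: [1.4, 0.1, 0.7]
width: 0.0004
gripper_force: 0.0
t 2.35 pos [0.4379 0.0377 0.2598] rot [-1.7994e+02  2.0000e-02 -8.8150e+01] F [1.4 0.1 0.7] w 0.0004 gf 0.0
go [20.74  1.47 -0.03] [-0.1  0.   5.4]
```

```bash
python3 -m crank '[{"dx":5,"dy":1,"dz":-3,"wx":0,"wy":0,"wz":5},{"dx":10,"dy":1,"dz":-3,"wx":0,"wy":0,"wz":5.4},{"dx":15,"dy":1,"dz":-3,"wx":0,"wy":0,"wz":5.4},{"dx":17,"dy":-2,"dz":-5,"wx":0,"wy":0,"wz":5.4},{"dx":18,"dy":-3,"dz":-5,"wx":0,"wy":0,"wz":5.4},{"dx":18,"dy":-3,"dz":-5,"wx":0,"wy":0,"wz":5.4},{"dx":18,"dy":-3,"dz":-5,"wx":0,"wy":0,"wz":5.4},{"dx":18,"dy":-3,"dz":-5,"wx":0,"wy":0,"wz":5.4},{"dx":18,"dy":-3,"dz":-5,"wx":0,"wy":0,"wz":5.4},{"dx":18,"dy":-3,"dz":-5,"wx":0,"wy":0,"wz":5.4}]' 0; python3 -c "
from h import *
st();im,c=grab('wrist','w1')
for n in ['tin','rail_mid','cover_grip']: print(n,marks('wrist',n))
T=np.array(c['world_from_camera']);print(T.round(3).tolist())
print(proj('wrist',[[.558,-.182,0],[.4235,-.1735,.08],[.513,-.182,.092]]).round())
"
```

```text
t: 3.6
eef_pos: [0.4745, -0.1389, 0.3095]
ee_rot: [-3.141, 0.0, -1.629]
force: [0.2, 0.3, -0.3]
width: 0.0006
gripper_force: 0.0
t 3.6 pos [ 0.4745 -0.1389  0.3095] rot [-179.98    0.    -93.34] F [ 0.2  0.3 -0.3] w 0.0006 gf 0.0
tin [(array([ 5.558e-01, -1.844e-01,  2.000e-04]), 0.91)]
rail_mid [(array([ 0.5155, -0.1809,  0.0943]), 0.63)]
cover_grip [(array([ 0.5134, -0.1847,  0.0936]), 0.94), (array([0.4716, 0.1545, 0.0154]), 0.29)]
[[-0.998, 0.055, 0.016, 0.47], [0.058, 0.958, 0.28, -0.215], [-0.0, 0.28, -0.96, 0.468], [0.0, 0.0, 0.0, 1.0]]
[[248. 153.]
 [377. 161.]
 [280. 158.]]
```

View pics/w1.png

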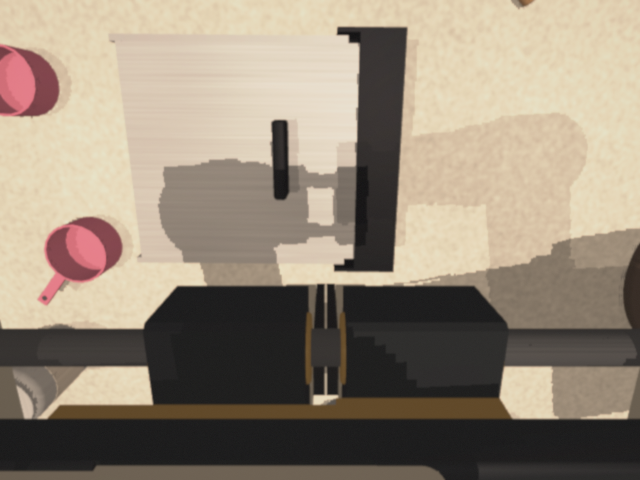

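```bash
python3 -c "
from h import *
P=ray('wrist',[[407,28],[394,270],[338,28],[335,270]],.08);print(P.round(4))
d=P[1]-P[0];print(np.degrees(np.arctan2(-d[0],d[1])),np.linalg.norm(d))
B=ray('wrist',[[280,121],[281,198]],.104);print(B.round(4))
C=ray('wrist',[[114,39],[141,261],[350,268],[351,35]],.074);print(C.round(4))
im=cv2.imread('pics/w1.png');g=im.max(2)
E=[]
for r in range(40,262,6):
  row=g[r].astype(int); 
  for c in range(398,420):
    if row[c]>70 and row[c-3]<60: E.append((c-.5,r));break
E=np.array(E);Q=ray('wrist',E,.08);f=np.polyfit(Q[:,1],Q[:,0],1);print('edge',f,np.degrees(np.arctan(-f[0])),np.std(Q[:,0]-np.polyval(f,Q[:,1])))
"
```

```text
[[ 0.3955 -0.2842  0.08  ]
 [ 0.4091 -0.0635  0.08  ]
 [ 0.4545 -0.2877  0.08  ]
 [ 0.4685 -0.0669  0.08  ]]
-3.533782203427185 0.22121319206433554
[[ 0.5084 -0.2142  0.104 ]
 [ 0.5135 -0.1478  0.104 ]]
[[ 0.6506 -0.2915  0.074 ]
 [ 0.6649 -0.0859  0.074 ]
 [ 0.4531 -0.0659  0.074 ]
 [ 0.4432 -0.2826  0.074 ]]
edge [0.05892297 0.41397551] -3.372138569621912 0.0005139953560508477
```

```bash
cat >> h.py <<'E'
YAW=-3.4; TIN=np.array([.5585,-.182,0])
def tw(x,y,z=0):
    """tin frame (mm) -> world m"""
    return TIN+Rn.from_euler('z',YAW,degrees=True).apply(np.array([x,y,z])/1000)
def wt(p): return Rn.from_euler('z',-YAW,degrees=True).apply(np.array(p)-TIN)*1000
E
python3 -c "
from h import *
go((*tw(-137,90,82),-93.4),(*tw(-137,90,100),-93.4))"
```

```text
go [-5.23  5.07 22.74] [-0.  0.  0.]
go [-5.23  5.07 20.94] [-0.  0.  0.]
```

```bash
python3 -m crank '[{"dx":-5.2,"dy":5.1,"dz":5,"wx":0,"wy":0,"wz":0},{"dx":-5.2,"dy":5.1,"dz":10,"wx":0,"wy":0,"wz":0},{"dx":-5.2,"dy":5.1,"dz":15,"wx":0,"wy":0,"wz":0},{"dx":-5.2,"dy":5.1,"dz":19,"wx":0,"wy":0,"wz":0},{"dx":-5.2,"dy":5.1,"dz":21,"wx":0,"wy":0,"wz":0},{"dx":-5.2,"dy":5.1,"dz":22.3,"wx":0,"wy":0,"wz":0},{"dx":-5.2,"dy":5.1,"dz":22.7,"wx":0,"wy":0,"wz":0},{"dx":-5.2,"dy":5.1,"dz":22.9,"wx":0,"wy":0,"wz":0},{"dx":-5.2,"dy":5.1,"dz":23.1,"wx":0,"wy":0,"wz":0},{"dx":-5.2,"dy":5.1,"dz":23.1,"wx":0,"wy":0,"wz":0}]' 0; python3 -c "
from h import *
s=st();print(wt(s['eef_pos']))"
```

```text
t: 5.05
eef_pos: [0.4272, -0.0842, 0.0788]
ee_rot: [-3.14, 0.0, -1.629]
force: [0.2, 0.4, 0.7]
width: 0.0005
gripper_force: 0.3
t 5.05 pos [ 0.4272 -0.0842  0.0788] rot [-1.7993e+02  2.0000e-02 -9.3360e+01] F [0.2 0.4 0.7] w 0.0005 gf 0.3
[-136.86433489   89.79319846   78.80339495]
```

```bash
python3 -m crank '[{"dx":0,"dy":0,"dz":0.1,"wx":0,"wy":0,"wz":0},{"dx":0,"dy":0,"dz":0.2,"wx":0,"wy":0,"wz":0},{"dx":0,"dy":0,"dz":0.3,"wx":0,"wy":0,"wz":0},{"dx":0,"dy":0,"dz":0.3,"wx":0,"wy":0,"wz":0},{"dx":0,"dy":0,"dz":0.3,"wx":0,"wy":0,"wz":0},{"dx":0,"dy":0,"dz":0.3,"wx":0,"wy":0,"wz":0},{"dx":0,"dy":0,"dz":0.3,"wx":0,"wy":0,"wz":0},{"dx":0,"dy":0,"dz":0.3,"wx":0,"wy":0,"wz":0},{"dx":0,"dy":0,"dz":0.3,"wx":0,"wy":0,"wz":0},{"dx":0,"dy":0,"dz":0.3,"wx":0,"wy":0,"wz":0}]' 0
```

```text
t: 6.3
eef_pos: [0.4267, -0.0843, 0.0753]
ee_rot: [-3.142, 0.0, -1.63]
force: [-0.1, 0.5, 1.1]
width: 0.0003
gripper_force: 0.4
```

The finger is sinking with only about 1 N, so this section is the flap. I'll press it fully down.

```bash
python3 -m crank '[{"dx":0,"dy":0,"dz":0.3,"wx":0,"wy":0,"wz":0},{"dx":0,"dy":0,"dz":0.6,"wx":0,"wy":0,"wz":0},{"dx":0,"dy":0,"dz":0.8,"wx":0,"wy":0,"wz":0},{"dx":0,"dy":0,"dz":1.0,"wx":0,"wy":0,"wz":0},{"dx":0,"dy":0,"dz":1.1,"wx":0,"wy":0,"wz":0},{"dx":0,"dy":0,"dz":1.2,"wx":0,"wy":0,"wz":0},{"dx":0,"dy":0,"dz":1.25,"wx":0,"wy":0,"wz":0},{"dx":0,"dy":0,"dz":1.3,"wx":0,"wy":0,"wz":0},{"dx":0,"dy":0,"dz":1.3,"wx":0,"wy":0,"wz":0},{"dx":0,"dy":0,"dz":1.3,"wx":0,"wy":0,"wz":0}]' 0
```

```text
t: 7.55
eef_pos: [0.427, -0.0844, 0.064]
ee_rot: [-3.141, -0.0, -1.629]
force: [-8.9, 3.3, 28.8]
width: 0.0006
gripper_force: 14.5
```

```bash
python3 -c "
from h import *
go((*tw(-45,0,130),-93.4),(*tw(-45,0,84),-93.4),(*tw(127,0,84),-93.4))"
```

```text
go [ 8.98 -9.2  -6.59] [-0.  -0.   0.1]
go [ 8.98 -9.19 -1.99] [-0.  -0.   0.1]
go [  9.01 -26.39  -1.98] [-0.  -0.   0.1]
```

```bash
python3 -m crank '[{"dx":0,"dy":0,"dz":-4,"wx":0,"wy":0,"wz":0},{"dx":2,"dy":-2,"dz":-7,"wx":0,"wy":0,"wz":0},{"dx":6,"dy":-6,"dz":-8,"wx":0,"wy":0,"wz":0},{"dx":9,"dy":-9.2,"dz":-8,"wx":0,"wy":0,"wz":0},{"dx":9,"dy":-9.2,"dz":-8,"wx":0,"wy":0,"wz":0},{"dx":9,"dy":-9.2,"dz":-7,"wx":0,"wy":0,"wz":0},{"dx":9,"dy":-9.2,"dz":-5,"wx":0,"wy":0,"wz":0},{"dx":9,"dy":-9.2,"dz":-3,"wx":0,"wy":0,"wz":0},{"dx":9,"dy":-9.2,"dz":-2.2,"wx":0,"wy":0,"wz":0},{"dx":9,"dy":-9.2,"dz":-2.2,"wx":0,"wy":0,"wz":0}]' 4.5 20
python3 -m crank '[{"dx":0,"dy":0,"dz":0,"wx":0,"wy":0,"wz":0},{"dx":0,"dy":0,"dz":0,"wx":0,"wy":0,"wz":0},{"dx":0,"dy":0,"dz":0,"wx":0,"wy":0,"wz":0},{"dx":0,"dy":0,"dz":0,"wx":0,"wy":0,"wz":0},{"dx":0,"dy":-1,"dz":0,"wx":0,"wy":0,"wz":0},{"dx":0,"dy":-2,"dz":0,"wx":0,"wy":0,"wz":0},{"dx":0,"dy":-4,"dz":0,"wx":0,"wy":0,"wz":0},{"dx":0,"dy":-6,"dz":0,"wx":0,"wy":0,"wz":0},{"dx":0,"dy":-8,"dz":0,"wx":0,"wy":0,"wz":0},{"dx":0,"dy":-10,"dz":0,"wx":0,"wy":0,"wz":0}]' 0 20
python3 -c "
from h import *
s=st();print(wt(s['eef_pos']))"
```

```text
t: 8.8
eef_pos: [0.5126, -0.1791, 0.0839]
ee_rot: [3.14, -0.0, -1.629]
force: [-0.6, 0.5, 0.8]
width: 0.0453
gripper_force: 0.0
t: 10.05
eef_pos: [0.6143, -0.1862, 0.0846]
ee_rot: [3.141, -0.001, -1.63]
force: [-3.0, -2.3, 5.3]
width: 0.0122
gripper_force: 20.0
t 10.05 pos [ 0.6143 -0.1862  0.0846] rot [ 1.7999e+02 -5.0000e-02 -9.3360e+01] F [-3.  -2.3  5.3] w 0.0122 gf 20.0
[55.97998823 -0.92967177 84.60050255]
```

```bash
python3 -m crank '[{"dx":0,"dy":-2,"dz":0,"wx":0,"wy":0,"wz":0},{"dx":0,"dy":-4,"dz":0,"wx":0,"wy":0,"wz":0},{"dx":0,"dy":-5.5,"dz":0,"wx":0,"wy":0,"wz":0},{"dx":0,"dy":-6.3,"dz":0,"wx":0,"wy":0,"wz":0},{"dx":0,"dy":-6.7,"dz":0,"wx":0,"wy":0,"wz":0},{"dx":0,"dy":-6.9,"dz":0,"wx":0,"wy":0,"wz":0},{"dx":0,"dy":-6.9,"dz":0,"wx":0,"wy":0,"wz":0},{"dx":0,"dy":-6.9,"dz":0,"wx":0,"wy":0,"wz":0},{"dx":0,"dy":-6.9,"dz":0,"wx":0,"wy":0,"wz":0},{"dx":0,"dy":-6.9,"dz":0,"wx":0,"wy":0,"wz":0}]' 0 20
python3 -c "
from h import *
s=st();print(wt(s['eef_pos']));go((.56,.19,.30,0))"
```

```text
t: 11.3
eef_pos: [0.6828, -0.1907, 0.0846]
ee_rot: [-3.141, -0.001, -1.63]
force: [-0.7, -5.6, 3.1]
width: 0.0119
gripper_force: 20.0
t 11.3 pos [ 0.6828 -0.1907  0.0846] rot [-1.7995e+02 -8.0000e-02 -9.3380e+01] F [-0.7 -5.6  3.1] w 0.0119 gf 20.0
[124.63211389  -1.34756756  84.61657588]
go [-37.26  14.49 -21.6 ] [  0.   -0.1 -93.4]
```

```bash
python3 -m crank '[{"dx":0,"dy":0,"dz":0,"wx":0,"wy":0,"wz":0},{"dx":0,"dy":0,"dz":0,"wx":0,"wy":0,"wz":0},{"dx":0,"dy":0,"dz":-4,"wx":0,"wy":0,"wz":0},{"dx":0,"dy":0,"dz":-8,"wx":0,"wy":0,"wz":0},{"dx":-4,"dy":2,"dz":-13,"wx":0,"wy":0,"wz":-10},{"dx":-8,"dy":4,"dz":-17,"wx":0,"wy":0,"wz":-20},{"dx":-13,"dy":7,"dz":-20,"wx":0,"wy":0,"wz":-30},{"dx":-19,"dy":10,"dz":-21.6,"wx":0,"wy":0,"wz":-40},{"dx":-25,"dy":13,"dz":-21.6,"wx":0,"wy":0,"wz":-50},{"dx":-31,"dy":16,"dz":-21.6,"wx":0,"wy":0,"wz":-60}]' 4.5 20
python3 -c "
from h import *
st();go((.50,.24,.30,0))"
```

```text
t: 12.55
eef_pos: [0.5475, 0.1129, 0.3007]
ee_rot: [-3.14, -0.0, -0.576]
force: [0.8, 1.1, -0.1]
width: 0.0452
gripper_force: 0.0
t 12.55 pos [0.5475 0.1129 0.3007] rot [-1.7992e+02 -2.0000e-02 -3.3020e+01] F [ 0.8  1.1 -0.1] w 0.0452 gf 0.0
go [-10.91  -8.07   0.08] [ -0.1  -0.  -33. ]
```

```bash
python3 -m crank '[{"dx":-3,"dy":-2,"dz":0,"wx":0,"wy":0,"wz":-10},{"dx":-6,"dy":-4,"dz":0,"wx":0,"wy":0,"wz":-20},{"dx":-9,"dy":-6,"dz":0,"wx":0,"wy":0,"wz":-30},{"dx":-10.9,"dy":-8.1,"dz":0,"wx":0,"wy":0,"wz":-33},{"dx":-10.9,"dy":-8.1,"dz":0,"wx":0,"wy":0,"wz":-33},{"dx":-10.9,"dy":-8.1,"dz":0,"wx":0,"wy":0,"wz":-33},{"dx":-10.9,"dy":-8.1,"dz":0,"wx":0,"wy":0,"wz":-33},{"dx":-10.9,"dy":-8.1,"dz":0,"wx":0,"wy":0,"wz":-33},{"dx":-10.9,"dy":-8.1,"dz":0,"wx":0,"wy":0,"wz":-33},{"dx":-10.9,"dy":-8.1,"dz":0,"wx":0,"wy":0,"wz":-33}]' 4.5 20
python3 -c "
from h import *
st();im,c=grab('wrist','w2')
for n in ['cup0','ramekin','pepper']: print(n,marks('wrist',n))
P=[[.635,.31,.048],[.634,.187,.053],[.473,.322,.058],[.475,.157,.063]];print(proj('wrist',P,c).round())
"
```

```text
t: 13.8
eef_pos: [0.502, 0.2382, 0.3002]
ee_rot: [-3.142, -0.0, -0.007]
force: [0.1, 0.6, 0.2]
width: 0.045
gripper_force: 0.0
t 13.8 pos [0.502  0.2382 0.3002] rot [-180.     -0.     -0.39] F [0.1 0.6 0.2] w 0.045 gf 0.0
cup0 [(array([0.4736, 0.1555, 0.0179]), 0.78), (array([0.6344, 0.1894, 0.0102]), 0.75), (array([0.2614, 0.2096, 0.0021]), 0.7), (array([0.4719, 0.3215, 0.01  ]), 0.62)]
ramekin [(array([0.5568, 0.098 , 0.0124]), 0.67)]
pepper []
[[246.  52.]
 [380.  52.]
 [242. 225.]
 [407. 224.]]
```

View pics/w2.png

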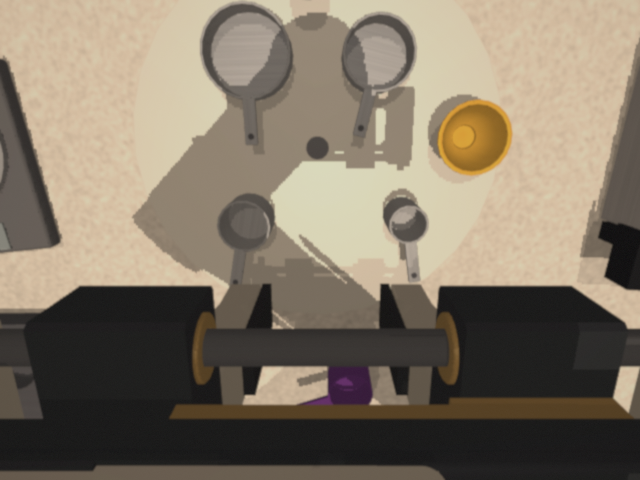

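```bash
cat >> h.py <<'E'
from scipy.optimize import minimize
CUP=[(42,34,84),(34,39,76),(27,44,69),(20,49,62)]
def fit(im,cal,i,x,y,th,zb=.014,c='wrist',clip=8,handle=True,rows=285):
    """chamfer fit of cup i's rim and handle; th: direction (deg) in which the handle points. -> x,y,th,cost"""
    r,h,L=CUP[i]; r/=1e3; L/=1e3; z=zb+h/1e3
    e=cv2.Canny(cv2.GaussianBlur(cv2.cvtColor(im,cv2.COLOR_RGB2GRAY),(3,3),0),30,80)
    D=cv2.distanceTransform(255-e,cv2.DIST_L2,5)
    a=np.linspace(.2,2*np.pi-.2,70); u=np.linspace(r+.004,L,25); v=np.linspace(-.006,.006,7)
    M=[np.c_[r*np.cos(a),r*np.sin(a)],np.c_[(r-.0025)*np.cos(a),(r-.0025)*np.sin(a)]]
    if handle: M+=[np.c_[u,0*u+.006],np.c_[u,0*u-.006],np.c_[0*v+L,v]]
    M=np.concatenate(M)
    def cost(p):
        t=np.radians(p[2]); Q=M@np.array([[np.cos(t),np.sin(t)],[-np.sin(t),np.cos(t)]])+np.array(p[:2])/1000
        q=proj(c,np.c_[Q,np.full(len(Q),z)],cal); q=q[q[:,1]<rows]
        return np.mean(np.minimum(cv2.remap(D,q[:,:1].astype(np.float32),q[:,1:].astype(np.float32),cv2.INTER_LINEAR,borderValue=clip),clip))
    b=min((minimize(cost,[x*1e3+dx,y*1e3+dy,th+dt],method='Nelder-Mead',options=dict(initial_simplex=np.array([x*1e3+dx,y*1e3+dy,th+dt])+np.array([[0,0,0],[3,0,0],[0,3,0],[0,0,6]]))) for dx in(-4,0,4) for dy in(-4,0,4) for dt in(-8,0,8)),key=lambda o:o.fun)
    return b.x[0]/1e3,b.x[1]/1e3,b.x[2],b.fun
E
python3 -c "
from h import *
im=cv2.imread('pics/w2.png')[:,:,::-1].copy();c=arm.calibration('wrist')
G=[(.635,.31),(.634,.188),(.473,.322),(.474,.156)];T=[(252,143),(361,137),(236,283),(413,278)]
for i in range(4):
  t=ray('wrist',T[i],.014+CUP[i][1]/1e3,c)[0]; th=np.degrees(np.arctan2(t[1]-G[i][1],t[0]-G[i][0]));print(i,round(th%360),np.round(fit(im,c,i,*G[i],th%360),4))
"
```

```text
0 181 [  0.6346   0.3097 179.9504   1.1484]
1 169 [  0.6319   0.1898 167.3251   1.0561]
2 171 [  0.4722   0.3211 168.6362   2.0369]
3 188 [4.743000e-01 1.554000e-01 1.882304e+02 8.373000e-01]
```

```bash
python3 -c "
from h import *
go((.5706,.3097,.11,0),(.5706,.3097,.0335,0)); print(arm.get_state()['q'].round(2))"
```

```text
go [ 6.82 -7.18 19.02] [ 0.   0.  -0.4]
go [ 6.82 -7.18 26.67] [ 0.   0.  -0.4]
[ 0.8   0.12 -0.13  0.   -1.31  0.77]
```

```bash
python3 -m crank '[{"dx":3,"dy":-3,"dz":5,"wx":0,"wy":0,"wz":0},{"dx":6.8,"dy":-7.2,"dz":9,"wx":0,"wy":0,"wz":0},{"dx":6.8,"dy":-7.2,"dz":15,"wx":0,"wy":0,"wz":0},{"dx":6.8,"dy":-7.2,"dz":20,"wx":0,"wy":0,"wz":0},{"dx":6.8,"dy":-7.2,"dz":23,"wx":0,"wy":0,"wz":0},{"dx":6.8,"dy":-7.2,"dz":25,"wx":0,"wy":0,"wz":0},{"dx":6.8,"dy":-7.2,"dz":26,"wx":0,"wy":0,"wz":0},{"dx":6.8,"dy":-7.2,"dz":26.7,"wx":0,"wy":0,"wz":0},{"dx":6.8,"dy":-7.2,"dz":26.7,"wx":0,"wy":0,"wz":0},{"dx":6.8,"dy":-7.2,"dz":26.7,"wx":0,"wy":0,"wz":0}]' 4.5 50
python3 -m crank '[{"dx":0,"dy":0,"dz":0,"wx":0,"wy":0,"wz":0},{"dx":0,"dy":0,"dz":0,"wx":0,"wy":0,"wz":0},{"dx":0,"dy":0,"dz":0,"wx":0,"wy":0,"wz":0},{"dx":0,"dy":0,"dz":0,"wx":0,"wy":0,"wz":0},{"dx":0,"dy":0,"dz":-0.5,"wx":0,"wy":0,"wz":0},{"dx":0,"dy":0,"dz":-2,"wx":0,"wy":0,"wz":0},{"dx":0,"dy":0,"dz":-5,"wx":0,"wy":0,"wz":0},{"dx":0,"dy":0,"dz":-9,"wx":0,"wy":0,"wz":0},{"dx":0,"dy":0,"dz":-12,"wx":0,"wy":0,"wz":0},{"dx":0,"dy":0,"dz":-14,"wx":0,"wy":0,"wz":0}]' 0 50
python3 -c "
from h import *
st(); t=tw(-8,-10,0)+Rn.from_euler('z',86.6,degrees=True).apply([.064,0,0]); print(t)
go((t[0],t[1],.18,-93.4));grab('wrist','w3')"
```

```text
t: 15.25
eef_pos: [0.5708, 0.3103, 0.0341]
ee_rot: [-3.141, -0.001, -0.006]
force: [0.5, -0.5, -0.1]
width: 0.0445
gripper_force: 0.0
t: 16.5
eef_pos: [0.5709, 0.3103, 0.1765]
ee_rot: [-3.14, -0.002, -0.006]
force: [-0.0, -0.1, -1.6]
width: 0.0112
gripper_force: 49.9
t 16.5 pos [0.5709 0.3103 0.1765] rot [-1.7988e+02 -1.4000e-01 -3.5000e-01] F [-0.  -0.1 -1.6] w 0.0112 gf 49.9
[ 0.55371663 -0.1276206   0.        ]
go [-1.45 43.81 -0.44] [-0.2 -0.  93.1]
```

View pics/w3.png

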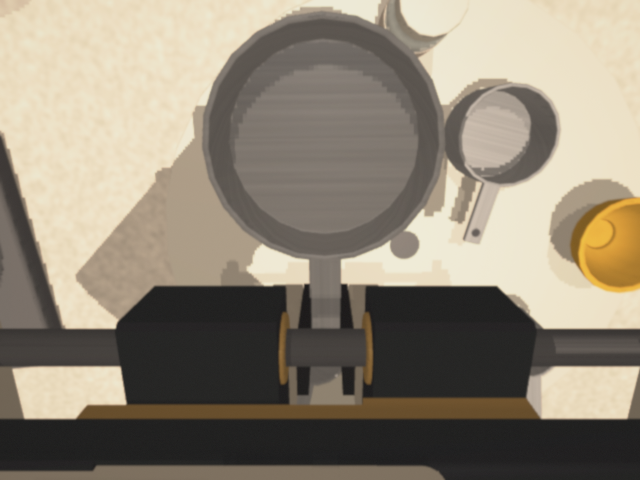

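The wrist view shows cup0 held level by its handle, rim centre about (324,136). I'll fit the held pose and carry it to the tin.

```bash
cat >> h.py <<'E'
def held(im,cal,i,below):
    """fit of the held cup: centre in the tool's x,y (mm), handle yaw rel. to tool, given the depth of the TCP below the rim"""
    s=arm.get_state(); p=s['eef_pos']; w=s['ee_rot'][2]
    g=[.064,.062,.058,.055][i]
    f=fit(im,cal,i,p[0]+g*np.cos(w),p[1]+g*np.sin(w),np.degrees(w)+180,zb=p[2]+below-CUP[i][1]/1e3)
    d=np.array(f[:2])-p[:2]; o=np.array([d@[np.cos(w),np.sin(w)],d@[np.sin(w),-np.cos(w)]])
    print('held',(o*1e3).round(1),'handle',round(f[2]-np.degrees(w),1),'cost',round(f[3],2)); return o
def dest(o,cx,cy,yaw):
    """TCP xy that puts the held cup's centre on world cx,cy with tool yaw (deg)"""
    w=np.radians(yaw); return np.array([cx,cy])-o[0]*np.array([np.cos(w),np.sin(w)])-o[1]*np.array([np.sin(w),-np.cos(w)])
E
python3 -c "
from h import *
im=cv2.imread('pics/w3.png')[:,:,::-1].copy();c=arm.calibration('wrist')
o=held(im,c,0,.0145); t=dest(o,*tw(-8,-10)[:2],-93.4); print(t); go((*t,.18,-93.4))"
```

```text
held [65.7 -0.3] handle 180.6 cost 0.62
[ 0.55354147 -0.12593196]
go [-1.58 43.69 -0.27] [-0.4 -0.1 93.1]
```

```bash
python3 -m crank '[{"dx":0,"dy":2,"dz":0,"wx":0,"wy":0,"wz":5},{"dx":0,"dy":5,"dz":0,"wx":0,"wy":0,"wz":14},{"dx":0,"dy":10,"dz":0,"wx":0,"wy":0,"wz":24},{"dx":-0.5,"dy":15,"dz":0,"wx":0,"wy":0,"wz":34},{"dx":-0.5,"dy":20,"dz":0,"wx":0,"wy":0,"wz":44},{"dx":-0.5,"dy":25,"dz":0,"wx":0,"wy":0,"wz":54},{"dx":-1,"dy":30,"dz":0,"wx":0,"wy":0,"wz":64},{"dx":-1,"dy":35,"dz":0,"wx":0,"wy":0,"wz":74},{"dx":-1.6,"dy":40,"dz":0,"wx":0,"wy":0,"wz":84},{"dx":-1.6,"dy":43.7,"dz":0,"wx":0,"wy":0,"wz":93}]'
python3 -c "
from h import *
o=np.array([.0657,-.0003]);t=dest(o,*tw(-8,-10)[:2],-93.4);st();go((*t,.0225,-93.4))
im,c=grab('wrist'); held(im,c,0,.0145)"
```

```text
t: 17.8
eef_pos: [0.551, -0.1288, 0.174]
ee_rot: [-3.141, 0.0, -1.636]
force: [0.5, -0.7, 1.0]
width: 0.0108
gripper_force: 49.9
t 17.8 pos [ 0.551  -0.1288  0.174 ] rot [-1.7995e+02  1.0000e-02 -9.3720e+01] F [ 0.5 -0.7  1. ] w 0.0108 gf 49.9
go [-0.3  -0.22 15.15] [-0.   0.  -0.3]
held [63.8 -0.8] handle 181.2 cost 0.93
```

```bash
python3 -m crank '[{"dx":-0.3,"dy":-0.2,"dz":4,"wx":0,"wy":0,"wz":0},{"dx":-0.3,"dy":-0.2,"dz":8,"wx":0,"wy":0,"wz":0},{"dx":-0.3,"dy":-0.2,"dz":11,"wx":0,"wy":0,"wz":0},{"dx":-0.3,"dy":-0.2,"dz":13,"wx":0,"wy":0,"wz":0},{"dx":-0.3,"dy":-0.2,"dz":14,"wx":0,"wy":0,"wz":0},{"dx":-0.3,"dy":-0.2,"dz":14.6,"wx":0,"wy":0,"wz":0},{"dx":-0.3,"dy":-0.2,"dz":14.9,"wx":0,"wy":0,"wz":0},{"dx":-0.3,"dy":-0.2,"dz":15.1,"wx":0,"wy":0,"wz":0},{"dx":-0.3,"dy":-0.2,"dz":15.1,"wx":0,"wy":0,"wz":0},{"dx":-0.3,"dy":-0.2,"dz":15.1,"wx":0,"wy":0,"wz":0}]'
```

```text
t: 19.1
eef_pos: [0.554, -0.124, 0.0226]
ee_rot: [-3.141, 0.0, -1.629]
force: [1.2, 0.7, -0.4]
width: 0.011
gripper_force: 49.9
```

```bash
python3 -m crank '[{"dx":0,"dy":0,"dz":0,"wx":0,"wy":0,"wz":0},{"dx":0,"dy":0,"dz":0,"wx":0,"wy":0,"wz":0},{"dx":0,"dy":0,"dz":0,"wx":0,"wy":0,"wz":0},{"dx":0,"dy":0,"dz":-0.5,"wx":0,"wy":0,"wz":0},{"dx":0,"dy":0,"dz":-3,"wx":0,"wy":0,"wz":0},{"dx":0,"dy":0,"dz":-8,"wx":0,"wy":0,"wz":0},{"dx":0,"dy":0,"dz":-14,"wx":0,"wy":0,"wz":0},{"dx":-1,"dy":0,"dz":-18,"wx":0,"wy":0,"wz":0},{"dx":-2,"dy":0,"dz":-20,"wx":0,"wy":0,"wz":0},{"dx":-2,"dy":0,"dz":-20,"wx":0,"wy":0,"wz":0}]' 2.5 50
python3 -c "
from h import *
st();im,c=grab('wrist','w4');f=fit(im,c,0,*tw(-8,-10)[:2],86.6,zb=.003);print(np.round(f,4),wt([f[0],f[1],0]));go((.51,.23,.28,-12))
im,c=grab('top');print(marks('top','cup0'))
"
```

```text
t: 20.35
eef_pos: [0.5559, -0.1036, 0.2244]
ee_rot: [-3.138, 0.001, -1.629]
force: [-0.8, 0.1, 0.2]
width: 0.0251
gripper_force: 0.0
t 20.35 pos [ 0.5559 -0.1036  0.2244] rot [-1.7977e+02  4.0000e-02 -9.3310e+01] F [-0.8  0.1  0.2] w 0.0251 gf 0.0
[ 0.5505 -0.1903 88.0643  1.1681] [-7.52195769 -8.8114771   0.        ]
go [-33.07   6.43  -5.72] [ -0.1  -0.  -81.3]
[(array([0.4717, 0.3209, 0.0143]), 0.96), (array([0.2809, 0.3762, 0.0038]), 0.96), (array([ 0.5487, -0.1907,  0.006 ]), 0.91), (array([0.2615, 0.2142, 0.0005]), 0.54)]
```

View pics/w4.png

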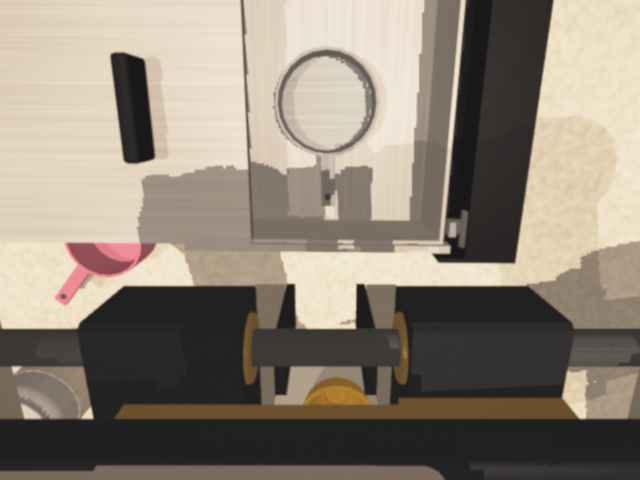

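cup0 stands in the tin at pixel (326,102), world (0.5505,-0.190). Next I'll view the turntable again for cup1.

```bash
python3 -m crank '[{"dx":-4,"dy":1,"dz":-1,"wx":0,"wy":0,"wz":-9},{"dx":-8,"dy":2,"dz":-2,"wx":0,"wy":0,"wz":-18},{"dx":-12,"dy":3,"dz":-3,"wx":0,"wy":0,"wz":-27},{"dx":-16,"dy":4,"dz":-4,"wx":0,"wy":0,"wz":-36},{"dx":-20,"dy":4,"dz":-5,"wx":0,"wy":0,"wz":-45},{"dx":-24,"dy":5,"dz":-5,"wx":0,"wy":0,"wz":-54},{"dx":-28,"dy":6,"dz":-5.5,"wx":0,"wy":0,"wz":-63},{"dx":-31,"dy":6,"dz":-5.5,"wx":0,"wy":0,"wz":-72},{"dx":-33,"dy":6.4,"dz":-5.5,"wx":0,"wy":0,"wz":-81},{"dx":-33,"dy":6.4,"dz":-5.5,"wx":0,"wy":0,"wz":-81}]'
cat >> h.py <<'E'
def pick(i,g,name=None,zb=.014):
    im,c=grab('wrist',name); m=marks('wrist','cup0'); print(m)
    P=[[.634,.310],[.632,.190],[.472,.321],[.4743,.1555]][i]; n=[a[0][:2] for a in m if np.linalg.norm(a[0][:2]-P)<.06]; P=n[0] if n else P
    f=min((fit(im,c,i,*P,t) for t in (150,170,190)),key=lambda a:a[3]); print('fit',np.round(f,4))
    t=np.radians(f[2]); x,y=f[0]+g*np.cos(t),f[1]+g*np.sin(t); z=zb+CUP[i][1]/1e3-.0025-.008
    go((x,y,z,f[2]-180)); return f
E
python3 -c "
from h import *
st();pick(1,.062,'w5')"
```

```text
t: 21.75
eef_pos: [0.51, 0.2297, 0.2755]
ee_rot: [3.139, 0.002, -0.214]
force: [0.5, 0.1, 0.7]
width: 0.0249
gripper_force: 0.0
t 21.75 pos [0.51   0.2297 0.2755] rot [ 1.7987e+02  1.0000e-01 -1.2270e+01] F [0.5 0.1 0.7] w 0.0249 gf 0.0
[(array([0.6322, 0.1887, 0.0103]), 0.97), (array([0.4739, 0.1541, 0.0153]), 0.88), (array([0.4711, 0.3212, 0.009 ]), 0.58), (array([ 0.2598,  0.2102, -0.0013]), 0.47)]
fit [  0.6327   0.1887 167.516    1.1504]
go [ 6.66  1.2  23.35] [ 0.1  0.1 -0. ]
```

```bash
python3 -m crank '[{"dx":3,"dy":0.6,"dz":6,"wx":0,"wy":0,"wz":0},{"dx":6.7,"dy":1.2,"dz":11,"wx":0,"wy":0,"wz":0},{"dx":6.7,"dy":1.2,"dz":16,"wx":0,"wy":0,"wz":0},{"dx":6.7,"dy":1.2,"dz":19,"wx":0,"wy":0,"wz":0},{"dx":6.7,"dy":1.2,"dz":21.5,"wx":0,"wy":0,"wz":0},{"dx":6.7,"dy":1.2,"dz":22.7,"wx":0,"wy":0,"wz":0},{"dx":6.7,"dy":1.2,"dz":23.3,"wx":0,"wy":0,"wz":0},{"dx":6.7,"dy":1.2,"dz":23.3,"wx":0,"wy":0,"wz":0},{"dx":6.7,"dy":1.2,"dz":23.3,"wx":0,"wy":0,"wz":0},{"dx":6.7,"dy":1.2,"dz":23.3,"wx":0,"wy":0,"wz":0}]' 2.5 50
python3 -m crank '[{"dx":0,"dy":0,"dz":0,"wx":0,"wy":0,"wz":0},{"dx":0,"dy":0,"dz":0,"wx":0,"wy":0,"wz":0},{"dx":0,"dy":0,"dz":0,"wx":0,"wy":0,"wz":0},{"dx":0,"dy":0,"dz":0,"wx":0,"wy":0,"wz":0},{"dx":0,"dy":0,"dz":-0.5,"wx":0,"wy":0,"wz":0},{"dx":0,"dy":0,"dz":-2,"wx":0,"wy":0,"wz":0},{"dx":0,"dy":0,"dz":-5,"wx":0,"wy":0,"wz":0},{"dx":0,"dy":0,"dz":-9,"wx":0,"wy":0,"wz":0},{"dx":0,"dy":0,"dz":-12,"wx":0,"wy":0,"wz":0},{"dx":0,"dy":0,"dz":-14,"wx":0,"wy":0,"wz":0}]' 0 50
python3 -c "
from h import *
st(); im,c=grab('wrist','w6'); o=held(im,c,1,.0105); t=dest(o,.5505,-.1903,-3.4); print(t);go((*t,.18,-3.4))"
```

```text
t: 23.1
eef_pos: [0.5736, 0.2034, 0.045]
ee_rot: [-3.141, -0.001, -0.216]
force: [-0.6, -0.1, 0.3]
width: 0.0248
gripper_force: 0.0
t: 24.35
eef_pos: [0.5738, 0.2032, 0.1873]
ee_rot: [-3.139, -0.002, -0.216]
force: [0.4, -0.1, -1.0]
width: 0.0109
gripper_force: 49.9
t 24.35 pos [0.5738 0.2032 0.1873] rot [-1.7988e+02 -1.2000e-01 -1.2360e+01] F [ 0.4 -0.1 -1. ] w 0.0109 gf 49.9
held [60.3  1.6] handle 179.8 cost 1.86
[ 0.49042882 -0.18517515]
go [ 0.05 39.79  0.82] [-0.2 -0.3 -8.9]
```

```bash
python3 -c "
from h import *
im=cv2.imread('pics/w6.png')[:,:,::-1].copy();c=arm.calibration('wrist')
for b in (.006,.008,.0105): o=held(im,c,1,b)
o=held(im,c,1,.008)
s=arm.get_state();w=s['ee_rot'][2];a=np.linspace(0,6.28,200)
C=s['eef_pos'][:2]+o[0]*np.array([np.cos(w),np.sin(w)])+o[1]*np.array([np.sin(w),-np.cos(w)])
for q in proj('wrist',np.c_[C[0]+.034*np.cos(a),C[1]+.034*np.sin(a),0*a+s['eef_pos'][2]+.008],c).round().astype(int): cv2.circle(im,q.tolist(),0,(255,0,0),-1)
cv2.imwrite('pics/w6o.png',im[:,:,::-1])"
```

```text
held [62.1  1.1] handle 179.6 cost 0.69
held [62.1  1.1] handle 179.8 cost 0.48
held [61.8  1.2] handle 179.4 cost 1.41
held [62.1  1.1] handle 179.8 cost 0.48
```

View pics/w6o.png

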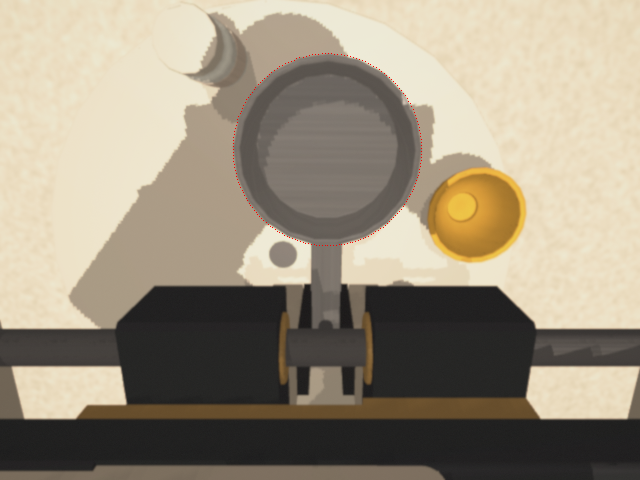

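```bash
python3 -m crank '[{"dx":0,"dy":2,"dz":0,"wx":0,"wy":0,"wz":-2},{"dx":0,"dy":7,"dz":0,"wx":0,"wy":0,"wz":-4},{"dx":0,"dy":12.5,"dz":0,"wx":0,"wy":0,"wz":-6},{"dx":0,"dy":18,"dz":0,"wx":0,"wy":0,"wz":-8},{"dx":0,"dy":23.5,"dz":0,"wx":0,"wy":0,"wz":-8.9},{"dx":0,"dy":29,"dz":0,"wx":0,"wy":0,"wz":-8.9},{"dx":0,"dy":34,"dz":0,"wx":0,"wy":0,"wz":-8.9},{"dx":0,"dy":38,"dz":0,"wx":0,"wy":0,"wz":-8.9},{"dx":0,"dy":39.8,"dz":0,"wx":0,"wy":0,"wz":-8.9},{"dx":0,"dy":39.8,"dz":0,"wx":0,"wy":0,"wz":-8.9}]'
python3 -c "
from h import *
st(); im,c=grab('wrist','w7'); o=held(im,c,1,.008); o=np.array([.0621,.0007]); t=dest(o,.550,-.190,-3.4); print(t);go((*t,.09,-3.4),(*t,.038,-3.4))"
```

```text
t: 25.65
eef_pos: [0.4878, -0.1865, 0.1845]
ee_rot: [-3.142, -0.0, -0.062]
force: [-0.2, -0.2, 0.2]
width: 0.011
gripper_force: 49.9
t 25.65 pos [ 0.4878 -0.1865  0.1845] rot [-1.80e+02 -2.00e-02 -3.57e+00] F [-0.2 -0.2  0.2] w 0.011 gf 49.9
held [61.8  1.8] handle 179.4 cost 1.58
[ 0.48805082 -0.18561831]
go [-0.01 -0.02  9.44] [-0.  -0.  -0.1]
go [-1.000e-02 -2.000e-02  1.464e+01] [-0.  -0.  -0.1]
```

View pics/w7.png

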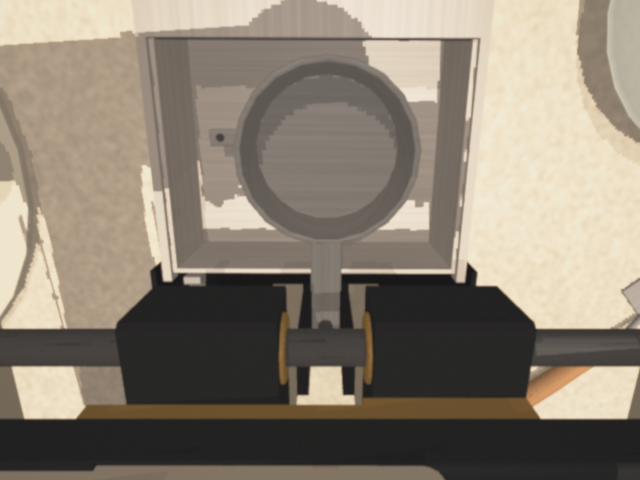

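```bash
python3 -c "
from h import *
p=ray('wrist',[[209,137]],.037)[0];print(p, p[:2]-.084*np.array([np.cos(np.radians(87.5)),np.sin(np.radians(87.5))]))"
python3 -m crank '[{"dx":0,"dy":0,"dz":3,"wx":0,"wy":0,"wz":0},{"dx":0,"dy":0,"dz":6,"wx":0,"wy":0,"wz":0},{"dx":0,"dy":0,"dz":8,"wx":0,"wy":0,"wz":0},{"dx":0,"dy":0,"dz":9.5,"wx":0,"wy":0,"wz":0},{"dx":0,"dy":0,"dz":10.5,"wx":0,"wy":0,"wz":0},{"dx":0,"dy":0,"dz":11,"wx":0,"wy":0,"wz":0},{"dx":0,"dy":0,"dz":11.5,"wx":0,"wy":0,"wz":0},{"dx":0,"dy":0,"dz":12,"wx":0,"wy":0,"wz":0},{"dx":0,"dy":0,"dz":12.5,"wx":0,"wy":0,"wz":0},{"dx":0,"dy":0,"dz":12.5,"wx":0,"wy":0,"wz":0}]'
```

```text
[ 0.55461191 -0.10584547  0.037     ] [ 0.55094788 -0.18976552]
t: 26.95
eef_pos: [0.4878, -0.1858, 0.0589]
ee_rot: [3.142, 0.001, -0.061]
force: [0.7, 0.1, -0.1]
width: 0.0111
gripper_force: 49.9
```

```bash
python3 -m crank '[{"dx":0,"dy":0,"dz":0.5,"wx":0,"wy":0,"wz":0},{"dx":0,"dy":0,"dz":1,"wx":0,"wy":0,"wz":0},{"dx":0,"dy":0,"dz":1.4,"wx":0,"wy":0,"wz":0},{"dx":0,"dy":0,"dz":1.7,"wx":0,"wy":0,"wz":0},{"dx":0,"dy":0,"dz":1.9,"wx":0,"wy":0,"wz":0},{"dx":0,"dy":0,"dz":2.1,"wx":0,"wy":0,"wz":0},{"dx":0,"dy":0,"dz":2.1,"wx":0,"wy":0,"wz":0},{"dx":0,"dy":0,"dz":2.1,"wx":0,"wy":0,"wz":0},{"dx":0,"dy":0,"dz":2.1,"wx":0,"wy":0,"wz":0},{"dx":0,"dy":0,"dz":2.1,"wx":0,"wy":0,"wz":0}]'
python3 -m crank '[{"dx":0,"dy":0,"dz":0,"wx":0,"wy":0,"wz":0},{"dx":0,"dy":0,"dz":0,"wx":0,"wy":0,"wz":0},{"dx":0,"dy":0,"dz":0,"wx":0,"wy":0,"wz":0},{"dx":0,"dy":0,"dz":-0.5,"wx":0,"wy":0,"wz":0},{"dx":0,"dy":0,"dz":-3,"wx":0,"wy":0,"wz":0},{"dx":0,"dy":0,"dz":-8,"wx":0,"wy":0,"wz":0},{"dx":0,"dy":0,"dz":-14,"wx":0,"wy":0,"wz":0},{"dx":0,"dy":0,"dz":-18,"wx":0,"wy":0,"wz":0},{"dx":0,"dy":0,"dz":-18,"wx":0,"wy":0,"wz":0},{"dx":0,"dy":0,"dz":-18,"wx":0,"wy":0,"wz":0}]' 2.5 50
python3 -c "
from h import *
st();im,c=grab('wrist','w8');f=fit(im,c,1,.550,-.190,176.6,zb=.006);print(np.round(f,4),wt([f[0],f[1],0]));print(np.round(fit(im,c,0,.550,-.190,87,zb=.003),4));
for z in (.003,.006,.009,.012,.02):print(z,np.round(fit(im,c,1,.550,-.190,176.6,zb=z),4))
go((.49,.24,.26,-12))
"
```

```text
t: 28.2
eef_pos: [0.4881, -0.1857, 0.0383]
ee_rot: [-3.142, -0.0, -0.06]
force: [0.3, -0.9, -0.4]
width: 0.0111
gripper_force: 49.9
t: 29.45
eef_pos: [0.4876, -0.1856, 0.218]
ee_rot: [-3.141, 0.0, -0.061]
force: [-0.2, -1.0, -0.9]
width: 0.0254
gripper_force: 0.0
t 29.45 pos [ 0.4876 -0.1856  0.218 ] rot [-179.98    0.     -3.48] F [-0.2 -1.  -0.9] w 0.0254 gf 0.0
[  0.5496  -0.1907 176.1602   0.598 ] [-8.38864401 -9.16601183  0.        ]
[ 0.5506 -0.1903 87.3265  1.7879]
0.003 [  0.5494  -0.1907 176.2691   0.5835]
0.006 [  0.5496  -0.1907 176.1602   0.598 ]
0.009 [  0.5494  -0.1907 176.129    0.773 ]
0.012 [  0.5486  -0.1908 175.7862   0.9027]
0.02 [  0.5485  -0.19   176.633    1.0497]
go [ -2.32 -42.5   -4.25] [-0.   0.1  8.5]
```

View pics/w8.png

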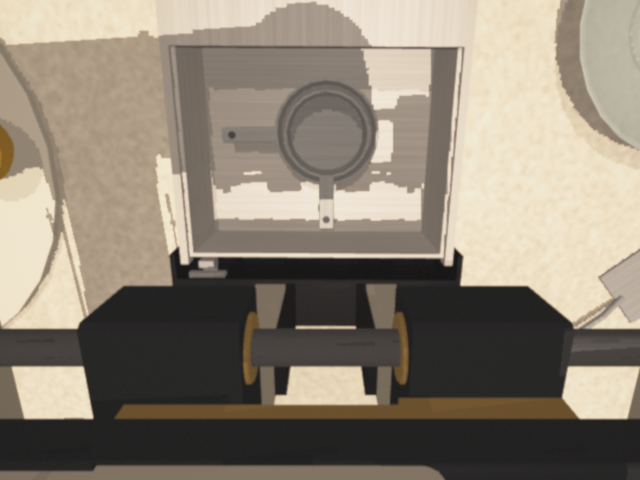

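cup1 is nested in cup0, centres within about 1 mm, rims concentric around (326,132). Next is cup2.

```bash
python3 -c "
from h import *
go((.42,.26,.26,-12))"
python3 -m crank '[{"dx":-1,"dy":-5,"dz":-1,"wx":0,"wy":0,"wz":2},{"dx":-3,"dy":-11,"dz":-2,"wx":0,"wy":0,"wz":4},{"dx":-4,"dy":-17,"dz":-3,"wx":0,"wy":0,"wz":6},{"dx":-5,"dy":-23,"dz":-4,"wx":0,"wy":0,"wz":8.5},{"dx":-6,"dy":-29,"dz":-4.2,"wx":0,"wy":0,"wz":8.5},{"dx":-7,"dy":-35,"dz":-4.2,"wx":0,"wy":0,"wz":8.5},{"dx":-8.5,"dy":-40,"dz":-4.2,"wx":0,"wy":0,"wz":8.5},{"dx":-9.4,"dy":-44,"dz":-4.2,"wx":0,"wy":0,"wz":8.5},{"dx":-9.4,"dy":-44,"dz":-4.2,"wx":0,"wy":0,"wz":8.5},{"dx":-9.4,"dy":-44,"dz":-4.2,"wx":0,"wy":0,"wz":8.5}]'
python3 -c "
from h import *
st();pick(2,.058,'w9')"
```

```text
go [ -9.43 -44.07  -4.24] [-0.   0.1  8.5]
t: 30.75
eef_pos: [0.4204, 0.2587, 0.259]
ee_rot: [3.139, 0.001, -0.208]
force: [0.5, 0.1, -0.6]
width: 0.0249
gripper_force: 0.0
t 30.75 pos [0.4204 0.2587 0.259 ] rot [ 1.7986e+02  7.0000e-02 -1.1930e+01] F [ 0.5  0.1 -0.6] w 0.0249 gf 0.0
[(array([0.4707, 0.1537, 0.0151]), 0.8), (array([0.4718, 0.3231, 0.0097]), 0.7)]
fit [  0.4719   0.3207 169.1466   1.106 ]
go [-2.09 -7.09 21.21] [ 0.1  0.  -1.2]
```

```bash
python3 -m crank '[{"dx":-1,"dy":-3,"dz":4,"wx":0,"wy":0,"wz":-1.2},{"dx":-2.1,"dy":-7.1,"dz":7,"wx":0,"wy":0,"wz":-1.2},{"dx":-2.1,"dy":-7.1,"dz":12,"wx":0,"wy":0,"wz":-1.2},{"dx":-2.1,"dy":-7.1,"dz":16,"wx":0,"wy":0,"wz":-1.2},{"dx":-2.1,"dy":-7.1,"dz":19,"wx":0,"wy":0,"wz":-1.2},{"dx":-2.1,"dy":-7.1,"dz":20.5,"wx":0,"wy":0,"wz":-1.2},{"dx":-2.1,"dy":-7.1,"dz":21.2,"wx":0,"wy":0,"wz":-1.2},{"dx":-2.1,"dy":-7.1,"dz":21.2,"wx":0,"wy":0,"wz":-1.2},{"dx":-2.1,"dy":-7.1,"dz":21.2,"wx":0,"wy":0,"wz":-1.2},{"dx":-2.1,"dy":-7.1,"dz":21.2,"wx":0,"wy":0,"wz":-1.2}]' 2.5 50
python3 -m crank '[{"dx":0,"dy":0,"dz":0,"wx":0,"wy":0,"wz":0},{"dx":0,"dy":0,"dz":0,"wx":0,"wy":0,"wz":0},{"dx":0,"dy":0,"dz":0,"wx":0,"wy":0,"wz":0},{"dx":0,"dy":0,"dz":0,"wx":0,"wy":0,"wz":0},{"dx":0,"dy":0,"dz":-0.5,"wx":0,"wy":0,"wz":0},{"dx":0,"dy":0,"dz":-2,"wx":0,"wy":0,"wz":0},{"dx":0,"dy":0,"dz":-5,"wx":0,"wy":0,"wz":0},{"dx":0,"dy":0,"dz":-9,"wx":0,"wy":0,"wz":0},{"dx":0,"dy":0,"dz":-12,"wx":0,"wy":0,"wz":0},{"dx":0,"dy":0,"dz":-14,"wx":0,"wy":0,"wz":0}]' 0 50
python3 -c "
from h import *
st(); im,c=grab('wrist','w10'); 
for b in (.0075,.009,.0105): o=held(im,c,2,b)
o=held(im,c,2,.009); t=dest(o,.550,-.1905,-93.4); print(t);go((*t,.18,-93.4))"
```

```text
t: 32.1
eef_pos: [0.4153, 0.3335, 0.0491]
ee_rot: [-3.14, -0.001, -0.188]
force: [0.4, 0.8, 0.3]
width: 0.0251
gripper_force: 0.0
t: 33.35
eef_pos: [0.4154, 0.3332, 0.1911]
ee_rot: [-3.139, -0.001, -0.188]
force: [0.2, 0.2, -1.3]
width: 0.0111
gripper_force: 50.0
t 33.35 pos [0.4154 0.3332 0.1911] rot [-1.7986e+02 -7.0000e-02 -1.0760e+01] F [ 0.2  0.2 -1.3] w 0.0111 gf 50.0
held [57.5  1.7] handle 179.8 cost 0.66
held [57.5  1.9] handle 179.6 cost 1.15
held [57.3  2.2] handle 179.3 cost 1.55
held [57.5  1.9] handle 179.6 cost 1.15
[ 0.5552668 -0.1331946]
go [22.36 43.32  1.19] [-0.4  0.1 82.7]
```

```bash
python3 -m crank '[{"dx":1,"dy":2,"dz":0,"wx":0,"wy":0,"wz":4},{"dx":3,"dy":6,"dz":0,"wx":0,"wy":0,"wz":12},{"dx":5.5,"dy":11,"dz":0,"wx":0,"wy":0,"wz":21},{"dx":8,"dy":16,"dz":0,"wx":0,"wy":0,"wz":30},{"dx":11,"dy":21,"dz":0,"wx":0,"wy":0,"wz":39},{"dx":13.5,"dy":26,"dz":0,"wx":0,"wy":0,"wz":48},{"dx":16,"dy":31,"dz":0,"wx":0,"wy":0,"wz":57},{"dx":18.5,"dy":36,"dz":0,"wx":0,"wy":0,"wz":66},{"dx":20.5,"dy":40,"dz":0,"wx":0,"wy":0,"wz":75},{"dx":22.3,"dy":43.3,"dz":0,"wx":0,"wy":0,"wz":82.7}]'
python3 -c "
from h import *
st(); im,c=grab('wrist','w11'); 
for b in (.0065,.0075,.0085):held(im,c,2,b)
o=np.array([.0575,.0016]); t=dest(o,.5497,-.1907,-93.4); print(t);go((*t,.065,-93.4))"
```

```text
t: 34.65
eef_pos: [0.5522, -0.1368, 0.1876]
ee_rot: [3.14, -0.0, -1.639]
force: [0.2, 1.0, -0.9]
width: 0.0108
gripper_force: 50.0
t 34.65 pos [ 0.5522 -0.1368  0.1876] rot [ 1.7992e+02 -1.0000e-02 -9.3930e+01] F [ 0.2  1.  -0.9] w 0.0108 gf 50.0
held [56.5  1.6] handle 179.9 cost 0.99
held [56.4  1.6] handle 179.9 cost 0.79
held [56.4  1.5] handle 180.0 cost 0.67
[ 0.5547073 -0.1333961]
go [-0.64 -0.12 12.24] [ 0.1 -0.1 -0.9]
```

```bash
python3 -m crank '[{"dx":0,"dy":0,"dz":0,"wx":0,"wy":0,"wz":0},{"dx":0,"dy":0,"dz":0,"wx":0,"wy":0,"wz":0},{"dx":0,"dy":0,"dz":3,"wx":0,"wy":0,"wz":0},{"dx":0,"dy":0,"dz":6,"wx":0,"wy":0,"wz":0},{"dx":0,"dy":0,"dz":8,"wx":0,"wy":0,"wz":0},{"dx":0,"dy":0,"dz":9.2,"wx":0,"wy":0,"wz":0},{"dx":0,"dy":0,"dz":9.4,"wx":0,"wy":0,"wz":0},{"dx":0,"dy":0,"dz":9.4,"wx":0,"wy":0,"wz":0},{"dx":0,"dy":0,"dz":9.4,"wx":0,"wy":0,"wz":0},{"dx":0,"dy":0,"dz":9.4,"wx":0,"wy":0,"wz":0}]'
python3 -c "
from h import *
st(); im,c=grab('wrist','w12'); 
o=held(im,c,2,.0085)
o=np.array([.0572,.0016]); t=dest(o,.5497,-.1907,-93.4); print(t);go((*t,.045,-93.4))"
```

```text
t: 35.95
eef_pos: [0.5535, -0.1341, 0.0948]
ee_rot: [-3.141, 0.0, -1.631]
force: [-0.1, -0.1, -0.9]
width: 0.011
gripper_force: 50.0
t 35.95 pos [ 0.5535 -0.1341  0.0948] rot [-1.7994e+02  1.0000e-02 -9.3470e+01] F [-0.1 -0.1 -0.9] w 0.011 gf 50.0
held [58.9  0.7] handle 180.7 cost 1.17
[ 0.55468951 -0.13369557]
go [-0.05 -0.11  4.97] [-0.   0.  -0.1]
```

```bash
python3 -m crank '[{"dx":0,"dy":-0.1,"dz":0,"wx":0,"wy":0,"wz":0},{"dx":0,"dy":-0.1,"dz":0.5,"wx":0,"wy":0,"wz":0},{"dx":0,"dy":-0.1,"dz":1,"wx":0,"wy":0,"wz":0},{"dx":0,"dy":-0.1,"dz":1.4,"wx":0,"wy":0,"wz":0},{"dx":0,"dy":-0.1,"dz":1.8,"wx":0,"wy":0,"wz":0},{"dx":0,"dy":-0.1,"dz":2.2,"wx":0,"wy":0,"wz":0},{"dx":0,"dy":-0.1,"dz":2.6,"wx":0,"wy":0,"wz":0},{"dx":0,"dy":-0.1,"dz":3.0,"wx":0,"wy":0,"wz":0},{"dx":0,"dy":-0.1,"dz":3.3,"wx":0,"wy":0,"wz":0},{"dx":0,"dy":-0.1,"dz":3.3,"wx":0,"wy":0,"wz":0}]'
```

```text
t: 37.25
eef_pos: [0.554, -0.1342, 0.0609]
ee_rot: [3.141, -0.0, -1.631]
force: [0.3, 0.6, -0.1]
width: 0.0111
gripper_force: 50.0
```

```bash
python3 -m crank '[{"dx":0,"dy":0,"dz":0.4,"wx":0,"wy":0,"wz":0},{"dx":0,"dy":0,"dz":0.8,"wx":0,"wy":0,"wz":0},{"dx":0,"dy":0,"dz":1.1,"wx":0,"wy":0,"wz":0},{"dx":0,"dy":0,"dz":1.4,"wx":0,"wy":0,"wz":0},{"dx":0,"dy":0,"dz":1.5,"wx":0,"wy":0,"wz":0},{"dx":0,"dy":0,"dz":1.6,"wx":0,"wy":0,"wz":0},{"dx":0,"dy":0,"dz":1.6,"wx":0,"wy":0,"wz":0},{"dx":0,"dy":0,"dz":1.6,"wx":0,"wy":0,"wz":0},{"dx":0,"dy":0,"dz":1.6,"wx":0,"wy":0,"wz":0},{"dx":0,"dy":0,"dz":1.6,"wx":0,"wy":0,"wz":0}]'
python3 -m crank '[{"dx":0,"dy":0,"dz":0,"wx":0,"wy":0,"wz":0},{"dx":0,"dy":0,"dz":0,"wx":0,"wy":0,"wz":0},{"dx":0,"dy":0,"dz":0,"wx":0,"wy":0,"wz":0},{"dx":0,"dy":0,"dz":-0.5,"wx":0,"wy":0,"wz":0},{"dx":0,"dy":0,"dz":-3,"wx":0,"wy":0,"wz":0},{"dx":0,"dy":0,"dz":-8,"wx":0,"wy":0,"wz":0},{"dx":0,"dy":0,"dz":-14,"wx":0,"wy":0,"wz":0},{"dx":-2,"dy":0,"dz":-18,"wx":0,"wy":0,"wz":0},{"dx":-2,"dy":0,"dz":-18,"wx":0,"wy":0,"wz":0},{"dx":-2,"dy":0,"dz":-18,"wx":0,"wy":0,"wz":0}]' 2.5 50
python3 -c "
from h import *
st();im,c=grab('wrist','w13');print(np.round(fit(im,c,2,.5497,-.1907,86.6,zb=.009),4));print(np.round(fit(im,c,1,.5497,-.1907,176.6,zb=.006),4));
go((.42,.20,.26,8))
"
```

```text
t: 38.5
eef_pos: [0.5543, -0.1341, 0.0453]
ee_rot: [-3.141, 0.0, -1.631]
force: [0.9, -0.6, -0.1]
width: 0.0106
gripper_force: 50.0
t: 39.75
eef_pos: [0.555, -0.114, 0.2249]
ee_rot: [3.141, 0.0, -1.631]
force: [0.6, -2.0, -0.6]
width: 0.0249
gripper_force: 0.0
t 39.75 pos [ 0.555  -0.114   0.2249] rot [ 1.7999e+02  2.0000e-02 -9.3460e+01] F [ 0.6 -2.  -0.6] w 0.0249 gf 0.0
[ 0.5459 -0.1978 84.9171  0.6065]
[  0.5461  -0.1953 176.2922   0.5385]
go [-30.55  15.35  -3.54] [ 1.000e-01  1.000e-01 -1.015e+02]
```

View pics/w13.png

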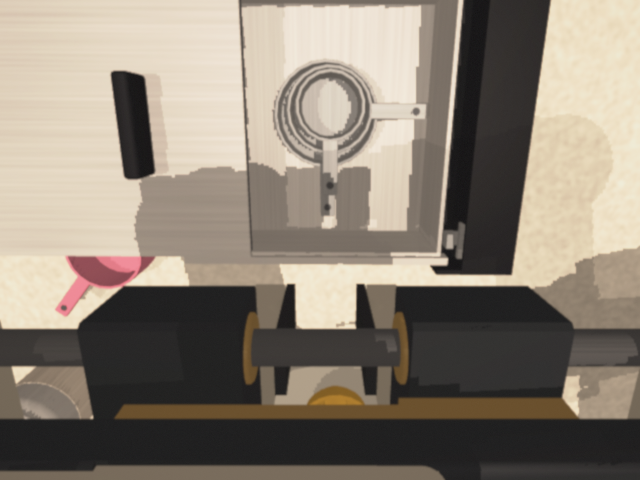

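cup2 looks nested with concentric rims around (328,110). I'll re-measure it with the arm settled later; now cup3.

```bash
python3 -c "
from h import *
go((.43,.18,.26,8))"
python3 -m crank '[{"dx":-3,"dy":1,"dz":-1,"wx":0,"wy":0,"wz":-10},{"dx":-6,"dy":3,"dz":-2,"wx":0,"wy":0,"wz":-20},{"dx":-9,"dy":5,"dz":-3,"wx":0,"wy":0,"wz":-30},{"dx":-12,"dy":7,"dz":-3.5,"wx":0,"wy":0,"wz":-40},{"dx":-16,"dy":9,"dz":-3.5,"wx":0,"wy":0,"wz":-50},{"dx":-19,"dy":10,"dz":-3.5,"wx":0,"wy":0,"wz":-60},{"dx":-22,"dy":12,"dz":-3.5,"wx":0,"wy":0,"wz":-70},{"dx":-25,"dy":13,"dz":-3.5,"wx":0,"wy":0,"wz":-80},{"dx":-28,"dy":14.2,"dz":-3.5,"wx":0,"wy":0,"wz":-90},{"dx":-28.6,"dy":14.2,"dz":-3.5,"wx":0,"wy":0,"wz":-100}]' 2.5 50
python3 -m crank '[{"dx":0,"dy":0,"dz":0,"wx":0,"wy":0,"wz":0},{"dx":0,"dy":0,"dz":0,"wx":0,"wy":0,"wz":0},{"dx":0,"dy":0,"dz":0,"wx":0,"wy":0,"wz":0},{"dx":0,"dy":0,"dz":0,"wx":0,"wy":0,"wz":0},{"dx":0,"dy":0,"dz":0,"wx":0,"wy":0,"wz":0},{"dx":0,"dy":0,"dz":0,"wx":0,"wy":0,"wz":0},{"dx":0,"dy":0,"dz":0,"wx":0,"wy":0,"wz":0},{"dx":0,"dy":0,"dz":0,"wx":0,"wy":0,"wz":0},{"dx":0,"dy":0,"dz":0,"wx":0,"wy":0,"wz":0},{"dx":0,"dy":0,"dz":0,"wx":0,"wy":0,"wz":0}]'
python3 -c "
from h import *
st();pick(3,.053,'w14')"
```

```text
go [-28.62  14.23  -3.55] [ 1.000e-01  1.000e-01 -1.015e+02]
t: 41.05
eef_pos: [0.4301, 0.1807, 0.2589]
ee_rot: [3.14, 0.002, 0.121]
force: [0.5, -0.9, -0.2]
width: 0.0251
gripper_force: 0.0
t: 42.3
eef_pos: [0.431, 0.1799, 0.2602]
ee_rot: [3.142, 0.0, 0.114]
force: [0.3, -0.3, -0.1]
width: 0.0249
gripper_force: 0.0
t 42.3 pos [0.431  0.1799 0.2602] rot [180.     0.     6.54] F [ 0.3 -0.3 -0.1] w 0.0249 gf 0.0
[(array([0.4743, 0.1554, 0.0147]), 0.85)]
fit [4.748000e-01 1.564000e-01 1.897692e+02 1.620200e+00]
go [-1.2   3.13 20.77] [ 0.   0.  -3.2]
```

```bash
python3 -m crank '[{"dx":-1.2,"dy":3.1,"dz":2,"wx":0,"wy":0,"wz":-2.5},{"dx":-1.2,"dy":3.1,"dz":7,"wx":0,"wy":0,"wz":-2.5},{"dx":-1.2,"dy":3.1,"dz":12,"wx":0,"wy":0,"wz":-2.5},{"dx":-1.2,"dy":3.1,"dz":16,"wx":0,"wy":0,"wz":-2.5},{"dx":-1.2,"dy":3.1,"dz":19,"wx":0,"wy":0,"wz":-2.5},{"dx":-1.2,"dy":3.1,"dz":20.2,"wx":0,"wy":0,"wz":-2.5},{"dx":-1.2,"dy":3.1,"dz":20.8,"wx":0,"wy":0,"wz":-2.5},{"dx":-1.2,"dy":3.1,"dz":20.8,"wx":0,"wy":0,"wz":-2.5},{"dx":-1.2,"dy":3.1,"dz":20.8,"wx":0,"wy":0,"wz":-2.5},{"dx":-1.2,"dy":3.1,"dz":20.8,"wx":0,"wy":0,"wz":-2.5}]' 2.5 50
python3 -m crank '[{"dx":0,"dy":0,"dz":0,"wx":0,"wy":0,"wz":0},{"dx":0,"dy":0,"dz":0,"wx":0,"wy":0,"wz":0},{"dx":0,"dy":0,"dz":0,"wx":0,"wy":0,"wz":0},{"dx":0,"dy":0,"dz":0,"wx":0,"wy":0,"wz":0},{"dx":0,"dy":0,"dz":-0.5,"wx":0,"wy":0,"wz":0},{"dx":0,"dy":0,"dz":-2,"wx":0,"wy":0,"wz":0},{"dx":0,"dy":0,"dz":-6,"wx":0,"wy":0,"wz":0},{"dx":0,"dy":0,"dz":-12,"wx":0,"wy":0,"wz":0},{"dx":0,"dy":0,"dz":-14,"wx":0,"wy":0,"wz":0},{"dx":0,"dy":0,"dz":-14,"wx":0,"wy":0,"wz":0}]' 0 50
python3 -c "
from h import *
st(); im,c=grab('wrist','w15'); 
for b in (.007,.009,.0105): o=held(im,c,3,b)
t=dest(o,.5497,-.1907,-3.4); print(t);go((*t,.19,-3.4))
im,c=grab('top');print(marks('top','cup0'))
print([np.round(fit(im,c,i,.5497,-.1907,a,zb=z,c='top',rows=480),4) for i,a,z in((1,176,.006),(2,86,.009))])"
```

```text
t: 43.65
eef_pos: [0.423, 0.1481, 0.0529]
ee_rot: [-3.141, -0.001, 0.158]
force: [0.1, -0.3, 0.7]
width: 0.0245
gripper_force: 0.0
t: 44.9
eef_pos: [0.4233, 0.1483, 0.1941]
ee_rot: [-3.139, -0.003, 0.158]
force: [-0.3, -0.6, -0.3]
width: 0.0106
gripper_force: 50.0
t 44.9 pos [0.4233 0.1483 0.1941] rot [-179.87   -0.2     9.04] F [-0.3 -0.6 -0.3] w 0.0106 gf 50.0
held [52.7  0. ] handle 180.2 cost 1.09
held [52.6  0.1] handle 179.9 cost 0.69
held [52.7  0.1] handle 179.9 cost 0.49
[ 0.49712008 -0.18745556]
go [ 2.11 34.28  0.22] [-0.1 -0.1 12.4]
[(array([ 0.5452, -0.1971,  0.007 ]), 0.93), (array([ 0.5484, -0.1967,  0.0084]), 0.83), (array([ 0.2587,  0.2157, -0.0037]), 0.83), (array([ 0.7524, -0.0847,  0.0039]), 0.77), (array([0.2799, 0.3762, 0.0013]), 0.72), (array([ 0.5504, -0.1911,  0.0054]), 0.62)]
[array([  0.5549,  -0.1929, 177.3072,   0.8889]), array([ 0.5446, -0.1872, 86.8483,  0.6937])]
```

The top-view network now puts cup2 near (0.545,-0.197), so the stack shifted a few mm. With cup3 held, I'll hover beside the stack and measure it.

```bash
python3 -c "
from h import *
go((.49,-.095,.22,-3.4))"
python3 -m crank '[{"dx":0.5,"dy":5,"dz":-0.5,"wx":0,"wy":0,"wz":3},{"dx":1,"dy":10,"dz":-1,"wx":0,"wy":0,"wz":6},{"dx":1.5,"dy":15,"dz":-2,"wx":0,"wy":0,"wz":9},{"dx":2.2,"dy":20,"dz":-2.6,"wx":0,"wy":0,"wz":12.4},{"dx":2.8,"dy":24,"dz":-2.6,"wx":0,"wy":0,"wz":12.4},{"dx":2.8,"dy":25,"dz":-2.6,"wx":0,"wy":0,"wz":12.4},{"dx":2.8,"dy":25,"dz":-2.6,"wx":0,"wy":0,"wz":12.4},{"dx":2.8,"dy":25,"dz":-2.6,"wx":0,"wy":0,"wz":12.4},{"dx":2.8,"dy":25,"dz":-2.6,"wx":0,"wy":0,"wz":12.4},{"dx":2.8,"dy":25,"dz":-2.6,"wx":0,"wy":0,"wz":12.4}]'
python3 -c "
from h import *
st(); im,c=grab('wrist','w16');print(marks('wrist','cup0'))
held(im,c,3,.0105)
for i,a,z,g in((0,87,.003,(.5505,-.191)),(1,176,.006,(.548,-.195)),(2,86,.009,(.5455,-.197))):print(np.round(fit(im,c,i,*g,a,zb=z),4))
print(proj('wrist',[[.5455,-.197,.053]],c))
x=int(proj('wrist',[[.5455,-.197,.053]],c)[0,0]);cv2.imwrite('pics/w16c.png',cv2.resize(im[0:300,340:640,::-1],(600,600)))"
```

```text
go [ 2.92 25.   -2.87] [ 0.   0.1 12.4]
t: 46.3
eef_pos: [0.4895, -0.0941, 0.2184]
ee_rot: [-3.141, -0.0, -0.057]
force: [0.2, 0.2, -1.1]
width: 0.0108
gripper_force: 50.0
t 46.3 pos [ 0.4895 -0.0941  0.2184] rot [-1.7999e+02 -2.0000e-02 -3.2900e+00] F [ 0.2  0.2 -1.1] w 0.0108 gf 50.0
[(array([ 0.5398, -0.0988,  0.1795]), 0.72), (array([ 0.5458, -0.1967,  0.0065]), 0.69), (array([0.2626, 0.2112, 0.0007]), 0.56)]
held [52.2  0.3] handle 179.9 cost 0.8
[ 0.5493 -0.1919 87.0909  1.193 ]
[  0.5464  -0.1954 175.8076   0.6962]
[ 0.5458 -0.1987 85.4784  1.0854]
[[454.65510265 135.53485484]]
```

View pics/w16c.png

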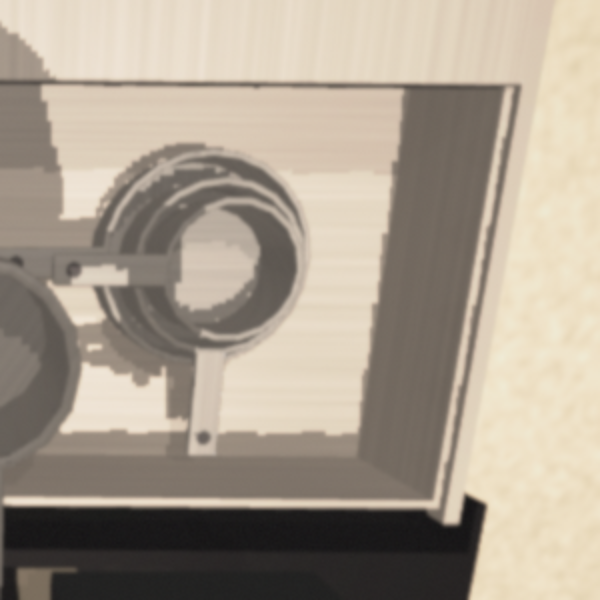

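The crop shows all three rims nested upright, pushed slightly to one side. I'll aim cup3 at cup2's measured centre (0.5458,-0.198).

```bash
python3 -c "
from h import *
o=np.array([.0525,.0003]); t=dest(o,.5457,-.198,-3.4); print(t);go((*t,.13,-3.4))"
python3 -m crank '[{"dx":0,"dy":2,"dz":1,"wx":0,"wy":0,"wz":0},{"dx":0.1,"dy":5,"dz":2,"wx":0,"wy":0,"wz":0},{"dx":0.1,"dy":8,"dz":3,"wx":0,"wy":0,"wz":0},{"dx":0.1,"dy":9.5,"dz":5,"wx":0,"wy":0,"wz":0},{"dx":0.1,"dy":10.1,"dz":7,"wx":0,"wy":0,"wz":0},{"dx":0.1,"dy":10.1,"dz":9,"wx":0,"wy":0,"wz":0},{"dx":0.1,"dy":10.1,"dz":10,"wx":0,"wy":0,"wz":0},{"dx":0.1,"dy":10.1,"dz":10.5,"wx":0,"wy":0,"wz":0},{"dx":0.1,"dy":10.1,"dz":10.5,"wx":0,"wy":0,"wz":0},{"dx":0.1,"dy":10.1,"dz":10.5,"wx":0,"wy":0,"wz":0}]'
python3 -c "
from h import *
st();o=np.array([.0525,.0003]); t=dest(o,.5457,-.198,-3.4); print(t);go((*t,.0515,-3.4))"
```

```text
[ 0.4933102  -0.19458694]
go [0.96 9.99 8.83] [-0.  -0.   0.1]
t: 47.65
eef_pos: [0.4851, -0.1956, 0.1139]
ee_rot: [3.141, -0.001, -0.058]
force: [0.3, 0.3, 0.4]
width: 0.0104
gripper_force: 50.0
t 47.65 pos [ 0.4851 -0.1956  0.1139] rot [ 1.7999e+02 -7.0000e-02 -3.3400e+00] F [0.3 0.3 0.4] w 0.0104 gf 50.0
[ 0.4933102  -0.19458694]
go [ 0.81 -0.15  6.24] [ 0.  -0.1  0.1]
```

```bash
python3 -m crank '[{"dx":0.8,"dy":-0.1,"dz":0,"wx":0,"wy":0,"wz":0},{"dx":0.8,"dy":-0.1,"dz":0,"wx":0,"wy":0,"wz":0},{"dx":0.8,"dy":-0.1,"dz":0.7,"wx":0,"wy":0,"wz":0},{"dx":0.8,"dy":-0.1,"dz":1.4,"wx":0,"wy":0,"wz":0},{"dx":0.8,"dy":-0.1,"dz":1.9,"wx":0,"wy":0,"wz":0},{"dx":0.8,"dy":-0.1,"dz":2.4,"wx":0,"wy":0,"wz":0},{"dx":0.8,"dy":-0.1,"dz":2.9,"wx":0,"wy":0,"wz":0},{"dx":0.8,"dy":-0.1,"dz":3.4,"wx":0,"wy":0,"wz":0},{"dx":0.8,"dy":-0.1,"dz":3.8,"wx":0,"wy":0,"wz":0},{"dx":0.8,"dy":-0.1,"dz":3.8,"wx":0,"wy":0,"wz":0}]'
python3 -c "
from h import *
st();o=np.array([.0525,.0003]); t=dest(o,.5457,-.198,-3.4); print(t);go((*t,.0515,-3.4));grab('wrist','w17')"
```

```text
t: 48.9
eef_pos: [0.4924, -0.1951, 0.0749]
ee_rot: [-3.142, 0.001, -0.059]
force: [-0.4, -0.0, -0.2]
width: 0.0109
gripper_force: 50.0
t 48.9 pos [ 0.4924 -0.1951  0.0749] rot [-1.80e+02  4.00e-02 -3.37e+00] F [-0.4 -0.  -0.2] w 0.0109 gf 50.0
[ 0.4933102  -0.19458694]
go [ 0.09 -0.06  2.34] [-0.  0.  0.]
```

View pics/w17.png

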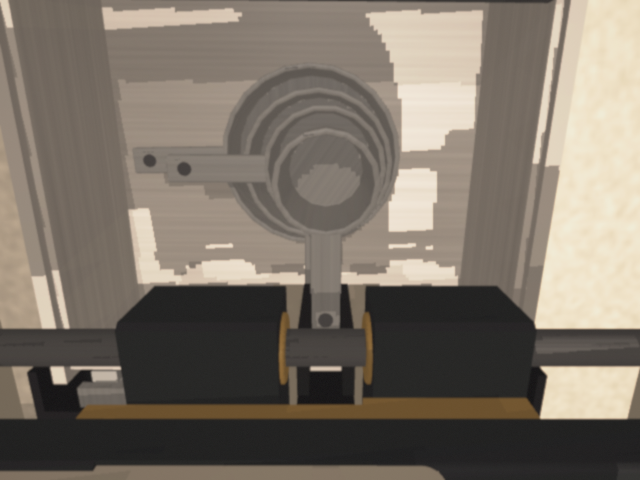

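```bash
python3 -m crank '[{"dx":0.1,"dy":0,"dz":0.5,"wx":0,"wy":0,"wz":0},{"dx":0.1,"dy":0,"dz":1,"wx":0,"wy":0,"wz":0},{"dx":0.1,"dy":0,"dz":1.5,"wx":0,"wy":0,"wz":0},{"dx":0.1,"dy":0,"dz":1.9,"wx":0,"wy":0,"wz":0},{"dx":0.1,"dy":0,"dz":2.2,"wx":0,"wy":0,"wz":0},{"dx":0.1,"dy":0,"dz":2.3,"wx":0,"wy":0,"wz":0},{"dx":0.1,"dy":0,"dz":2.4,"wx":0,"wy":0,"wz":0},{"dx":0.1,"dy":0,"dz":2.4,"wx":0,"wy":0,"wz":0},{"dx":0.1,"dy":0,"dz":2.4,"wx":0,"wy":0,"wz":0},{"dx":0.1,"dy":0,"dz":2.4,"wx":0,"wy":0,"wz":0}]'
python3 -m crank '[{"dx":0,"dy":0,"dz":0,"wx":0,"wy":0,"wz":0},{"dx":0,"dy":0,"dz":0,"wx":0,"wy":0,"wz":0},{"dx":0,"dy":0,"dz":0,"wx":0,"wy":0,"wz":0},{"dx":0,"dy":0,"dz":-0.5,"wx":0,"wy":0,"wz":0},{"dx":0,"dy":0,"dz":-3,"wx":0,"wy":0,"wz":0},{"dx":0,"dy":0,"dz":-8,"wx":0,"wy":0,"wz":0},{"dx":0,"dy":0,"dz":-12,"wx":0,"wy":0,"wz":0},{"dx":0,"dy":0,"dz":-14,"wx":0,"wy":0,"wz":0},{"dx":0,"dy":0,"dz":-14,"wx":0,"wy":0,"wz":0},{"dx":0,"dy":0,"dz":-14,"wx":0,"wy":0,"wz":0}]' 2.5 50
python3 -c "
from h import *
st();im,c=grab('wrist','w18')
for i,a,z,g in((0,87,.003,(.5495,-.192)),(1,176,.006,(.547,-.196)),(2,86,.009,(.5455,-.198)),(3,176,.012,(.5455,-.198))):print(np.round(fit(im,c,i,*g,a,zb=z),4))
cv2.imwrite('pics/w18c.png',cv2.resize(im[20:280,170:480,::-1],(715,600)))"
```

```text
t: 50.2
eef_pos: [0.4937, -0.1952, 0.0513]
ee_rot: [-3.142, -0.0, -0.059]
force: [-0.4, -0.1, -0.9]
width: 0.0108
gripper_force: 50.0
t: 51.45
eef_pos: [0.493, -0.195, 0.1906]
ee_rot: [-3.141, 0.001, -0.059]
force: [-0.3, -0.2, -1.2]
width: 0.0252
gripper_force: 0.0
t 51.45 pos [ 0.493  -0.195   0.1906] rot [-1.7998e+02  5.0000e-02 -3.3700e+00] F [-0.3 -0.2 -1.2] w 0.0252 gf 0.0
[ 0.547  -0.1931 92.0455  1.9126]
[  0.5466  -0.1952 181.1668   0.9981]
[  0.5516  -0.2061 115.614    1.4067]
[  0.5454  -0.199  176.3546   0.5771]
```

View pics/w18c.png

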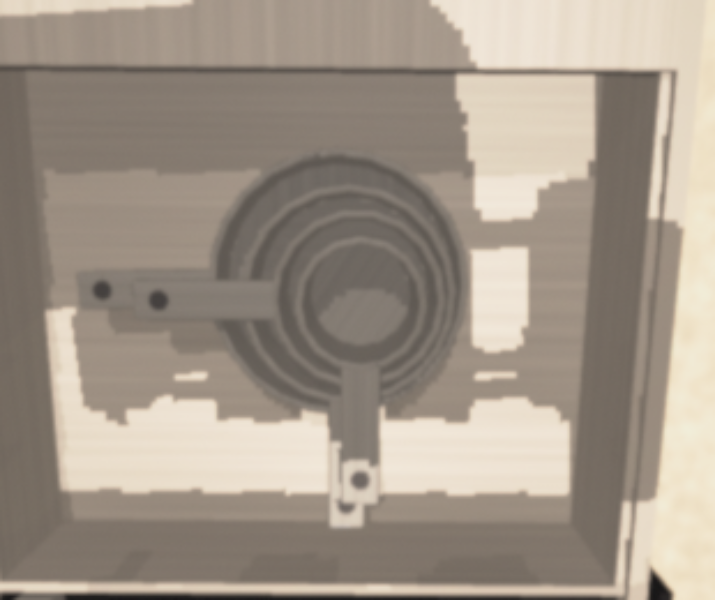

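All four are nested upright, concentric around (350,290) in the crop. Next I'll slide the cover shut.

```bash
python3 -c "
from h import *
go((*tw(125,-1,150),-93.4),(*tw(125,-1,85),-93.4))"
```

```text
go [18.98 -1.59  4.  ] [ 0.1  0.1 90. ]
go [18.99 -1.59 10.5 ] [ 0.1  0.1 90. ]
```

```bash
python3 -m crank '[{"dx":2,"dy":0,"dz":0,"wx":0,"wy":0,"wz":10},{"dx":5,"dy":0,"dz":0,"wx":0,"wy":0,"wz":20},{"dx":8,"dy":-0.5,"dz":0,"wx":0,"wy":0,"wz":30},{"dx":11,"dy":-1,"dz":0,"wx":0,"wy":0,"wz":40},{"dx":14,"dy":-1.6,"dz":0,"wx":0,"wy":0,"wz":50},{"dx":17,"dy":-1.6,"dz":0,"wx":0,"wy":0,"wz":60},{"dx":19,"dy":-1.6,"dz":0,"wx":0,"wy":0,"wz":70},{"dx":19,"dy":-1.6,"dz":0,"wx":0,"wy":0,"wz":80},{"dx":19,"dy":-1.6,"dz":0,"wx":0,"wy":0,"wz":90},{"dx":19,"dy":-1.6,"dz":0,"wx":0,"wy":0,"wz":90}]' 4.5 20
python3 -m crank '[{"dx":0,"dy":0,"dz":0,"wx":0,"wy":0,"wz":0},{"dx":0,"dy":0,"dz":2,"wx":0,"wy":0,"wz":0},{"dx":0,"dy":0,"dz":4,"wx":0,"wy":0,"wz":0},{"dx":0,"dy":0,"dz":6,"wx":0,"wy":0,"wz":0},{"dx":0,"dy":0,"dz":8,"wx":0,"wy":0,"wz":0},{"dx":0,"dy":0,"dz":9.5,"wx":0,"wy":0,"wz":0},{"dx":0,"dy":0,"dz":10.4,"wx":0,"wy":0,"wz":0},{"dx":0,"dy":0,"dz":10.4,"wx":0,"wy":0,"wz":0},{"dx":0,"dy":0,"dz":10.4,"wx":0,"wy":0,"wz":0},{"dx":0,"dy":0,"dz":10.4,"wx":0,"wy":0,"wz":0}]'
python3 -c "
from h import *
s=st();print(wt(s['eef_pos']))"
```

```text
t: 52.75
eef_pos: [0.6837, -0.1903, 0.1895]
ee_rot: [3.139, 0.0, -1.628]
force: [-0.0, 0.6, 0.1]
width: 0.0448
gripper_force: 0.0
t: 54.0
eef_pos: [0.6847, -0.1904, 0.0881]
ee_rot: [-3.14, -0.0, -1.629]
force: [0.2, 0.3, -0.6]
width: 0.0449
gripper_force: 0.0
t 54.0 pos [ 0.6847 -0.1904  0.0881] rot [-179.93   -0.    -93.35] F [ 0.2  0.3 -0.6] w 0.0449 gf 0.0
[126.43866897  -0.93422453  88.06166578]
```

```bash
python3 -m crank '[{"dx":0,"dy":0,"dz":0,"wx":0,"wy":0,"wz":0},{"dx":0,"dy":0,"dz":0,"wx":0,"wy":0,"wz":0},{"dx":0,"dy":0,"dz":0,"wx":0,"wy":0,"wz":0},{"dx":0,"dy":0,"dz":0,"wx":0,"wy":0,"wz":0},{"dx":0,"dy":1,"dz":0,"wx":0,"wy":0,"wz":0},{"dx":0,"dy":2.5,"dz":0,"wx":0,"wy":0,"wz":0},{"dx":0,"dy":4,"dz":0,"wx":0,"wy":0,"wz":0},{"dx":0,"dy":6,"dz":0,"wx":0,"wy":0,"wz":0},{"dx":0,"dy":8,"dz":0,"wx":0,"wy":0,"wz":0},{"dx":0,"dy":10,"dz":0,"wx":0,"wy":0,"wz":0}]' 0 20
python3 -m crank '[{"dx":0,"dy":2,"dz":0,"wx":0,"wy":0,"wz":0},{"dx":0,"dy":4,"dz":0,"wx":0,"wy":0,"wz":0},{"dx":0,"dy":5.5,"dz":0,"wx":0,"wy":0,"wz":0},{"dx":0,"dy":6.5,"dz":0,"wx":0,"wy":0,"wz":0},{"dx":0,"dy":7.0,"dz":0,"wx":0,"wy":0,"wz":0},{"dx":0,"dy":7.2,"dz":0,"wx":0,"wy":0,"wz":0},{"dx":0,"dy":7.3,"dz":0,"wx":0,"wy":0,"wz":0},{"dx":0,"dy":7.3,"dz":0,"wx":0,"wy":0,"wz":0},{"dx":0,"dy":7.3,"dz":0,"wx":0,"wy":0,"wz":0},{"dx":0,"dy":7.3,"dz":0,"wx":0,"wy":0,"wz":0}]'
python3 -c "
from h import *
s=st();print(wt(s['eef_pos']))"
```

```text
t: 55.25
eef_pos: [0.583, -0.1838, 0.0871]
ee_rot: [-3.141, 0.001, -1.63]
force: [2.8, 4.2, -0.7]
width: 0.0117
gripper_force: 20.0
t: 56.5
eef_pos: [0.5131, -0.1792, 0.0871]
ee_rot: [-3.137, 0.001, -1.629]
force: [11.3, 3.6, -10.9]
width: 0.0118
gripper_force: 20.0
t 56.5 pos [ 0.5131 -0.1792  0.0871] rot [-1.7973e+02  8.0000e-02 -9.3350e+01] F [ 11.3   3.6 -10.9] w 0.0118 gf 20.0
[-45.43824171   0.13396622  87.11868896]
```

```bash
python3 -m crank '[{"dx":0,"dy":0,"dz":0,"wx":0,"wy":0,"wz":0},{"dx":0,"dy":0,"dz":0,"wx":0,"wy":0,"wz":0},{"dx":0,"dy":0,"dz":0,"wx":0,"wy":0,"wz":0},{"dx":0,"dy":0,"dz":-3,"wx":0,"wy":0,"wz":0},{"dx":0,"dy":0,"dz":-8,"wx":0,"wy":0,"wz":0},{"dx":0,"dy":0,"dz":-14,"wx":0,"wy":0,"wz":0},{"dx":-2,"dy":3,"dz":-18,"wx":0,"wy":0,"wz":0},{"dx":-4,"dy":4,"dz":-22,"wx":0,"wy":0,"wz":0},{"dx":-4,"dy":4,"dz":-22,"wx":0,"wy":0,"wz":0},{"dx":-4,"dy":4,"dz":-22,"wx":0,"wy":0,"wz":0}]' 4.5 20
python3 -c "
from h import *
s=st();im,c=grab('wrist','w19');print([wt(a[0]) for a in marks('wrist','cover_grip')])"
```

```text
t: 57.75
eef_pos: [0.4734, -0.1379, 0.3069]
ee_rot: [3.141, 0.0, -1.629]
force: [-1.0, -0.0, -1.1]
width: 0.0452
gripper_force: 0.0
t 57.75 pos [ 0.4734 -0.1379  0.3069] rot [ 1.7999e+02  2.0000e-02 -9.3360e+01] F [-1.  -0.  -1.1] w 0.0452 gf 0.0
[array([-44.73300557,  -2.45727757,  92.8       ])]
```

View pics/w19.png

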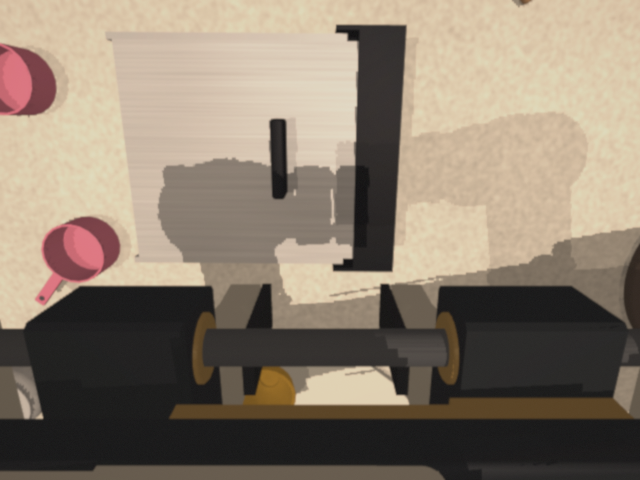

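The picture matches the starting one: the cover is fully shut, bar at (279,158), and the gripper is clear.

```bash
python3 -c "
from station import arm
print(arm.job_done())"
```

```text
the job is handed in; nothing more can be done
None
```

I handed the job in at about 58 s: all four cups are nested upright in the tin with the cover fully shut, and the ramekin and jar were not disturbed; the hand-in gave no verdict.

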